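# Lock the carbide cutters away in the bench tool safe

## Robot

A 6-joint arm with a two-finger parallel gripper is mounted at the origin on a cart in front of the work surface, level with it; the furniture and walls round the work are solid. World frame = base frame: x ahead of the robot, y to its left, z up, the work surface at z = 0. Lengths are in mm, angles in rad, forces in N, time in s.
With the tool pointing down it reaches from about 350 to 850 mm from the base axis. Payload 8.1 kg.
Tool frame: the origin (TCP) lies midway between the tips of the shut fingers; the grasp point (between the pads) lies 19 mm behind it; z points along the fingers, x is the direction in which the jaws open and shut, and the axes are right-handed (so a half turn about z gives the same grasp; the last joint's range is limited). The gripper opens to 93 mm and grips with 3 to 60 N. Pads are 15 mm wide; open, the fingers measure 128 mm over their backs; the gripper's body (75 mm by 188 mm) begins 65 mm behind the grasp point.
Start: joints at [-1.229, 0.13, 1.488, -0, 1.523, -0.085], TCP at [248.396, -546.173, 218.635] pointing down, gripper open.
Joint ranges: [-2.96, 2.96], [-0.89, 2.26], [0.02, 2.5], [-1.34, 4.48], [0, 2.73], [-2.66, 2.66]. Speed limits (rad/s): [2.39, 2.39, 2.79, 3.14, 3.14, 3.14].

## Interface

Orientations are given as a unit quaternion [w, x, y, z].
In Python, from station import manip, eyes, models gives the robot as it stands.
- The arm moves only by the shell command python3 -m creep 'ROWS' [FORCE]. ROWS is text: rows parted by semicolons, each of 7 numbers parted by spaces: the shift along the tool's x, y, z in units of 25 mm (1.0 is 25 mm), then the turn, a rotation vector about the tool's x, y, z in units of 6 degrees (1.0 is 6 degrees), then the opening, from -1 (shut) to 1 (fully open). A call has 1 to 10 rows; each row shifts and turns the commanded pose from where the row before left it, along the tool's axes as they then stand; what a row does not reach is not made up. A row lasts 1/8 s, in which the tool goes at most 62.5 mm and 10.7 degrees, less where a joint would pass 70% of its speed; a pose out of reach is approached as far as the arm can. A call is refused whole if a number of a shift passes 1 or a number of a turn 1, either way. A call with a gripper value outside its range is refused whole. The fingers move at their own pace and stop on an object; FORCE is the grip in N (left out, the last holds). Time passes only in rows, so rows that do not move let the fingers close. It gives the time, the measured TCP pose, the force and the opening at its end, in the units of the state.
- manip.sense(): the state, without advancing time (a new reading comes with each control period).
- eyes.capture(name): name is "side" or "top"; returns a dict with "frame" (384x512x3 uint8, red, green, blue), "fov_y" (degrees; the focal length in pixels is half the picture's height over the tangent of half this angle, whatever the lens; pixels are square), "cx", "cy" (the principal point, pixels), "rvec" (rotation vector, rad) and "tvec" (3), from world to camera coordinates, as OpenCV has them. Camera axes: x right, y down, z forward; pixel columns grow to the right and rows downward; lengths in mm; the calibration is good to about 2 mm. A picture is of the moment at which its call begins. There is no depth.
- manip.hand_in(): hands the job in, once; it reports no verdict.
Trained networks look in a picture, given as the dict that the camera call returned (one of the last four; its "shot" number tells which), for a name from the list of things; names that differ only in an ending like _2 or _b are one class to them, and where a whole thing is asked for, a point or a joint stands for the part that bears it (a point fixed in the world has none). Each returns a list of dicts, best first, with "score" (0 to 1); they miss things now and then, are a little off and sometimes report something else, mostly with a low value. They report only what shows in the picture. A call takes as long as a camera call. They do not tell look-alikes from the thing itself.
- models.look_for(picture, target): "centre" ([column, row] in pixels, amid what is visible of it).
- models.outline_of(picture, target): "mask" (384x512 bool, what is visible of it) and "centre" ([column, row] in pixels, amid what is visible of it).
The state is a dict: "time_s": time; "joints": joint angles; "qd": joint speeds; "effort": joint torques, N m; "position": TCP position; "orientation": TCP orientation; "ft_force": force on the tool from outside, world axes, zero at the start; "torque": the same for the moment, N m; "width": opening from 0.0 (shut) to 1.0 (fully open).
Only numpy, scipy, OpenCV 4.12 (cv2) and the standard library are available. Lean on these libraries where they do the work, as an engineer would, in place of code of your own. Each camera call takes 0.05 s, during which the arm holds its last target. There are 200 camera calls.

## Task

End of shift: put the end mills away in the tool safe. Dial its combination (left to 40, right to 5, left to 20), draw the bolt knob towards the dial and pull the drawer fully out until its slides lock; then lay every end-mill tube that is on the bench in a saddle of the drawer's sloped rack, one tube to a saddle and lengthwise in its two notches, either end up. Then press the slide release lever and push the drawer fully home, slide the bolt knob back out to its locked end, and turn the dial right to 90 to scramble the lock. Do not knock the two collets about.

Things in the scene. Friction and masses are not known exactly. Their poses are not given: they have to be found in the camera images.
- tool_safe: Low grey steel tool safe, 240 x 250 mm, 130 mm high, fixed to the bench. Origin: centre of its underside (z = 0). Own axes: -x points out of the drawer front (front face at x = -120 mm), +y to the side with bolt knob and release lever, z up. On its flat top (z = 130 mm) are only the dial (axis at x = -55, y = -15 mm) and the bolt knob.
- dial (a joint): Combination dial, vertical axis; rad, positive = turned left (counter-clockwise from above), which raises the number. 100 numbers a turn: number = value / 0.06283 (90 is -0.628 rad). Starts near 0, stops at 3.05 and -3.05 (number 50 is never passed). Friction about 0.05 N m. Three gated wheels follow it with lost motion and stay where they are when the knob is let go.
- dial_index (a point): Fixed index: short dark mark on the steel ring round the dial, on the side away from the drawer front. On the black 74 mm dial plate each 5th number has a white line, each 10th a longer one, zero also a round dot; numbers rise clockwise. Each number of the combination must be met within 2, without overshooting; after a mistake turn right to 85 or beyond and begin again with left to 40.
- dial_grip (a point): Centre of the dial's black fluted grip: a cylinder of 42 mm diameter, 35 mm tall above the dial plate, on the dial's axis. The point is 160 mm above the bench, 22 mm above the plate (its top at 138 mm), 13 mm below the top of the grip. Turns with the dial.
- bolt (a joint): Sliding bolt, m: 0 = thrown (locked), 0.014 = drawn, towards the dial (drawer free); grows along the safe's -y. About 1.5 N friction; stays where it is left. While the combination is not set it stops after 2 mm. With the bolt drawn the dial is held fast. It can be thrown only with the drawer fully home.
- bolt_grip (a point): Middle of the bolt's round steel knob, 19 mm diameter, standing from 134 to 164 mm above the bench; the point is 155 mm above it. Moves with the bolt; thrown, it is at x = -55, y = +90 mm of the safe.
- drawer (a joint): The safe's drawer, m: 0 = home, 0.170 = fully out, along the safe's -x. Friction about 2.5 N. At 0.167 the slide locks by itself: the lever's hook rides over a pin in the last 15 mm (about 5 N more pull) and then holds the drawer out until the lever is pressed. With the bolt thrown the drawer gives only 3.5 mm.
- drawer_handle (a point): Middle of the drawer's bar handle: a round steel bar of 11 mm diameter, 110 mm long along the safe's y, 35 mm in front of the drawer front, 100 mm above the bench; the drawer front reaches up to 126 mm. Moves with the drawer.
- lever (a joint): Slide release lever on the drawer, rad: 0 = at rest, 0.11 = pressed right down (pad 15 mm lower); sprung back. It releases the slide from 0.07 rad on (pad 9 mm lower); 2 to 5 N on the pad. It need be held down only for the first 15 mm of the drawer's way home.
- lever_pad (a point): Press point on top of the release lever's dark steel pad (28 mm wide), which projects in front of the drawer front at its +y end; 89 mm above the bench at rest, 27 mm in front of the front's face. 13 mm behind the point the pad ends in an upturned stop, 13 mm high: closed fingertips can press the pad down and then push on the stop. Moves with drawer and lever.
- saddle_1 (a point): Seat 1 of 4 on the drawer's sloped rack, 44 mm apart along the safe's y (seat 1 at y = -66 mm): where the middle of a seated tube lies, 60 mm above the bench, 80 mm behind the inner face of the drawer front; drawer out, 90 mm before the carcass. x axis: along the seated tube, 15 degrees up towards the drawer's back; y across. Moves with the drawer.
- saddle_2 (a point): Seat 2 (y = -22 mm), as seat 1. Each seat is a pair of 90-degree V notches, 6 mm thick and 52 mm apart, open between; 24 mm wide at the top, which is level with the seated tube's middle. A stop strip stands 8 mm beyond the low end of a centred tube. The drawer's side walls are 42 mm high.
- saddle_3 (a point): Seat 3 (y = +22 mm), as seat 1.
- saddle_4 (a point): Seat 4 (y = +66 mm), as seat 1; 40 mm from the release lever's bar.
- tube_1_mid (a point): Middle of an end-mill tube: clear round plastic with a coloured cap, 76 mm long (its own y axis), 16 mm in diameter, with a black square plug 16 mm wide and 4 mm thick at each end so that it does not roll, 45 g, lying on the bench at the start (middle 8.5 mm above it). 2 to 4 tubes are there, all alike in use; any tube may go in any seat.
- tube_2_mid (a point): Another end-mill tube, as tube_1.
- tube_3_mid (a point): Another end-mill tube, as tube_1.
- tube_4_mid (a point): Another end-mill tube, as tube_1.
- collet_a: Spring collet, 26 mm wide and 35 mm high, standing on the bench; a bystander.
- collet_b: Another such collet; a bystander.
Mind the look-alikes: they are no part of the job. Leave any blue look-alike of the part that bears tube_4_mid alone. Leave any green look-alike of the part that bears tube_1_mid alone.

How it is judged:
By the outcome, as a careful person would: the job done as asked, in the order asked, and still so for the second after the job is handed in, with the robot touching nothing.
Of tube_1, tube_2, tube_3, tube_4 only 2 to 4 are there at a start; the rules pass over those that are not, and their reading is None.
At some moment in a run one of tube_3, tube_4 may be knocked a few centimetres aside while the robot is not near it.
Once in a run the grip may slacken for a moment while it holds something.
It also fails if it takes over 210 s, if anything falls off the work surface, if the arm or the gripper's body presses on something with over 40 N, if the wrist force passes 120 N, or if a joint passes its speed limit or range.

## Working session

There is one attempt and no reset: what is moved stays moved. The work goes in short steps, Python scripts to look and compute and a shell command to move; the robot and the scene stay as the last step left them, time stands still between calls to the robot, and variables do not carry over. Pictures are saved under pics/ and viewed, about 12 in all and at most 16, crops included, and the job is handed in when it is done.

```bash
ls; mkdir -p pics
cat > h.py <<'E'
import numpy as np, cv2
from station import manip, eyes, models
from scipy.spatial.transform import Rotation as R
def cam(p):
    f=p["frame"].shape[0]/2/np.tan(np.radians(p["fov_y"])/2)
    return np.array([[f,0,p["cx"]],[0,f,p["cy"]],[0,0,1]]), cv2.Rodrigues(np.array(p["rvec"],float))[0], np.array(p["tvec"],float).reshape(3)
def ray(p,uv,z):
    K,Rm,t=cam(p); d=Rm.T@np.linalg.solve(K,[uv[0],uv[1],1]); c=-Rm.T@t
    return c+d*(z-c[2])/d[2]
def proj(p,X):
    K,Rm,t=cam(p); q=K@(Rm@np.array(X,float)+t); return q[:2]/q[2]
def save(p,n,crop=None,s=1):
    im=p["frame"][...,::-1]
    if crop: im=im[crop[1]:crop[3],crop[0]:crop[2]]
    cv2.imwrite("pics/"+n+".png",cv2.resize(im,None,fx=s,fy=s,interpolation=cv2.INTER_CUBIC))
E
python3 - <<'E'
from h import *
print(manip.sense())
for n in("top","side"):
    p=eyes.capture(n); save(p,n+"0",s=1.5); K,Rm,t=cam(p); print(n,p["shot"],p["fov_y"],"cam",-Rm.T@t,Rm[2])
    for o,z in(("tool_safe",65),("dial_grip",160),("dial",138),("bolt_grip",155),("drawer_handle",100),("lever_pad",89),("tube_1_mid",8.5),("collet_a",17),("dial_index",138)):
        try: print(o,[(round(d["score"],2),np.round(d["centre"]).tolist(),ray(p,d["centre"],z).round()[:2].tolist()) for d in models.look_for(p,o)])
        except Exception as e: print(o,e)
E
```

```text
pics
{'time_s': 0.0, 'joints': array([-1.22942141e+00,  1.31164615e-01,  1.48930082e+00,  5.31022404e-06,
        1.52303459e+00, -8.53636293e-02]), 'qd': array([-0.00053371,  0.00072838, -0.00074732,  0.00051341, -0.00065659,
       -0.0026775 ]), 'effort': array([-3.11922922e-04, -5.59834886e+01, -4.91768146e+01,  7.68042658e-02,
        3.57378926e-02, -1.40952166e-04]), 'position': array([ 248.18427605, -545.60976399,  217.57359212]), 'orientation': array([-5.84854936e-04,  8.40803936e-01, -5.41338925e-01, -7.53307660e-04]), 'ft_force': array([ 0.64607543, -0.16743977,  0.16536313]), 'torque': array([-0.00175871, -0.00928743,  0.00919263]), 'width': 0.9985451335901656}
top 1 44.35330714956834 cam [2.76696421e+02 1.31533689e+00 1.75708590e+03] [ 0.17553774 -0.01201821 -0.98439934]
tool_safe [(0.68, [157.0, 195.0], [594.0, 344.0])]
dial_grip [(0.81, [170.0, 184.0], [612.0, 280.0])]
dial [(0.7, [172.0, 185.0], [613.0, 279.0]), (0.44, [194.0, 226.0], [468.0, 201.0])]
bolt_grip [(0.51, [279.0, 240.0], [413.0, -92.0])]
drawer_handle [(0.86, [193.0, 201.0], [564.0, 210.0])]
lever_pad [(
[... 351 characters left out ...]
[ 0.188082    0.82447689 -0.5337256 ]
tool_safe [(0.77, [244.0, 160.0], [603.0, 328.0])]
dial_grip [(0.49, [247.0, 147.0], [597.0, 240.0])]
dial [(0.83, [249.0, 144.0], [617.0, 300.0])]
bolt_grip [(0.61, [215.0, 147.0], [493.0, 274.0])]
drawer_handle [(0.87, [249.0, 174.0], [585.0, 158.0]), (0.16, [214.0, 255.0], [410.0, -223.0])]
lever_pad [(0.41, [216.0, 169.0], [488.0, 240.0])]
tube_1_mid [(0.62, [334.0, 310.0], [671.0, -387.0])]
collet_a [(0.49, [311.0, 240.0], [706.0, -125.0]), (0.45, [244.0, 159.0], [624.0, 426.0]), (0.41, [315.0, 228.0], [740.0, -71.0]), (0.41, [213.0, 252.0], [419.0, -111.0])]
dial_index [(0.63, [246.0, 158.0], [584.0, 200.0]), (0.48, [219.0, 169.0], [486.0, 147.0])]
```

View pics/top0.png

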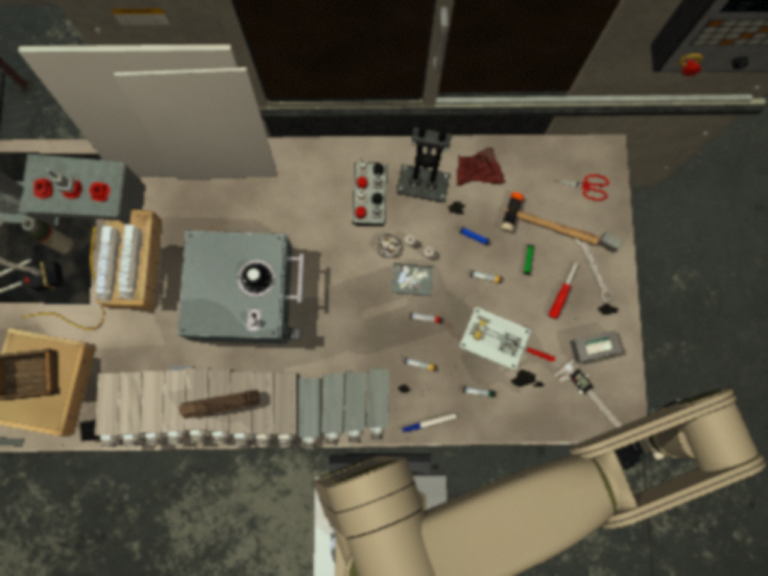

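View pics/side0.png

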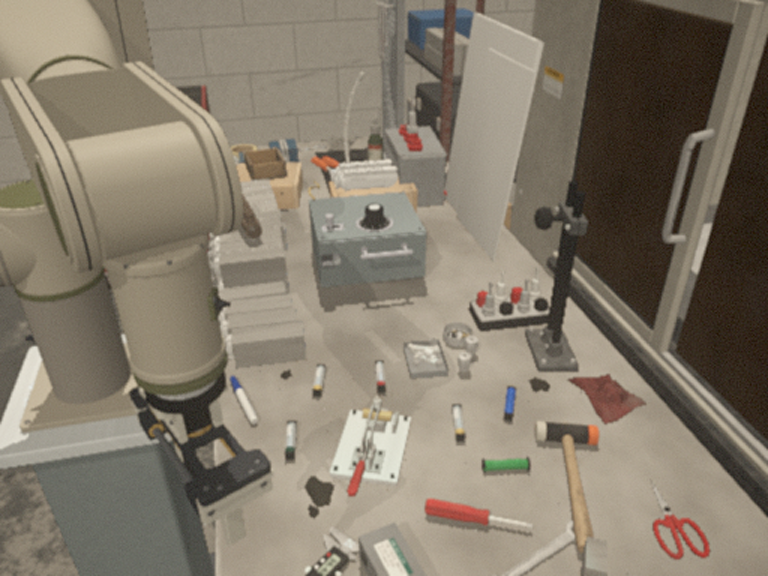

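The top view shows the safe at about (235,285) px with its drawer facing -y. There are four clear tubes with black plugs at (425,317), (420,363), (486,277) and (479,391), plus a solid blue bar at (475,236) and a solid green one at (529,260). I'll zoom in.

Run:
```python
from h import *
p=eyes.capture("top"); s=eyes.capture("side")
f=p["frame"][...,::-1]
a=cv2.resize(f[140:275,255:375],None,fx=4,fy=4,interpolation=cv2.INTER_CUBIC)
b=cv2.resize(s["frame"][230:320,140:360,::-1],None,fx=3.6,fy=3,interpolation=cv2.INTER_CUBIC)
cv2.imwrite("pics/tubes.png",a)
# safe: rectify top plane z=138 and z=130 : map world patch -> image, 3 px/mm 
def rect(p,x0,x1,y0,y1,z,k):
    # output: rows decreasing x, cols decreasing y
    W=int((y1-y0)*k);H=int((x1-x0)*k)
    src=np.float32([proj(p,(x1,y1,z)),proj(p,(x1,y0,z)),proj(p,(x0,y0,z)),proj(p,(x0,y1,z))])
    M=cv2.getPerspectiveTransform(src,np.float32([[0,0],[W,0],[W,H],[0,H]]))
    return cv2.warpPerspective(p["frame"][...,::-1],M,(W,H),flags=cv2.INTER_CUBIC)
g=rect(p,450,720,190,460,130,2.2)
for i in range(0,270,50):
    cv2.putText(g,str(460-i),(int(i*2.2),10),0,.35,(0,255,255)); cv2.putText(g,str(720-i),(0,int(i*2.2)+10),0,.35,(0,255,255))
cv2.imwrite("pics/safe.png",g)
for n,c in(("t",p),("s",s)):
    for o in("tube_1_mid","bolt","lever","dial","tool_safe","drawer"):
        for d in models.outline_of(c,o):
            m=d["mask"]; 
            if m.sum()<5: continue
            r=cv2.minAreaRect(np.argwhere(m)[:,::-1].astype(np.float32))
            print(n,o,round(d["score"],2),np.round(d["centre"],1),int(m.sum()),np.round(cv2.boxPoints(r),1).tolist())
```

```text
t tube_1_mid 0.55 [283.8 212.3] 94 [[272.5, 211.89999389648438], [273.29998779296875, 207.39999389648438], [293.3999938964844, 210.6999969482422], [292.6000061035156, 215.3000030517578]]
t tube_1_mid 0.39 [350.  172.9] 80 [[348.29998779296875, 180.89999389648438], [351.1000061035156, 162.60000610351562], [355.29998779296875, 163.1999969482422], [352.5, 181.5]]
t lever 0.62 [193.8 221.4] 67 [[189.0, 219.0], [199.0, 219.0], [199.0, 225.0], [189.0, 225.0]]
t dial 0.84 [173.  183.5] 342 [[159.0, 176.0], [181.0, 176.0], [181.0, 194.0], [159.0, 194.0]]
t dial 0.51 [189.9 194.1] 461 [[185.6999969482422, 225.89999389648438], [188.5, 157.89999389648438], [201.6999969482422, 158.39999389648438], [198.89999389648438, 226.5]]
t tool_safe 0.9 [158.4 193.7] 5410 [[117.69999694824219, 226.60000610351562], [120.0, 153.1999969482422], [201.6999969482422, 155.8000030517578], [199.39999389648438, 229.10000610351562]]
t drawer 0.67 [192.1 193.9] 573 [[183.6999969482422, 225.6999969482422], [188.8000030517578, 159.8000030517578], [203.1999969482422, 160.89999389648438], [198.10000610351562, 226.800003051
[... 245 characters left out ...]
0.0], [256.0, 261.0], [251.0, 261.0]]
s bolt 0.32 [252.7 249.1] 108 [[249.6999969482422, 240.10000610351562], [255.10000610351562, 239.6999969482422], [256.6000061035156, 259.8999938964844], [251.1999969482422, 260.29998779296875]]
s dial 0.58 [249.5 142.2] 232 [[240.0, 137.0], [259.0, 137.0], [259.0, 152.0], [240.0, 152.0]]
s tool_safe 0.9 [241.4 158.7] 4251 [[203.6999969482422, 132.0], [279.79998779296875, 123.80000305175781], [286.20001220703125, 184.0], [210.1999969482422, 192.1999969482422]]
s drawer 0.58 [247.2 173.5] 2198 [[210.89999389648438, 160.3000030517578], [282.70001220703125, 153.10000610351562], [285.8999938964844, 184.6999969482422], [214.10000610351562, 191.89999389648438]]
```

View pics/tubes.png

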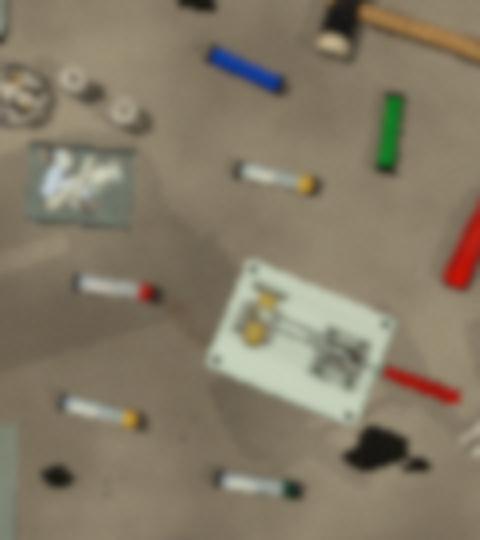

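View pics/safe.png

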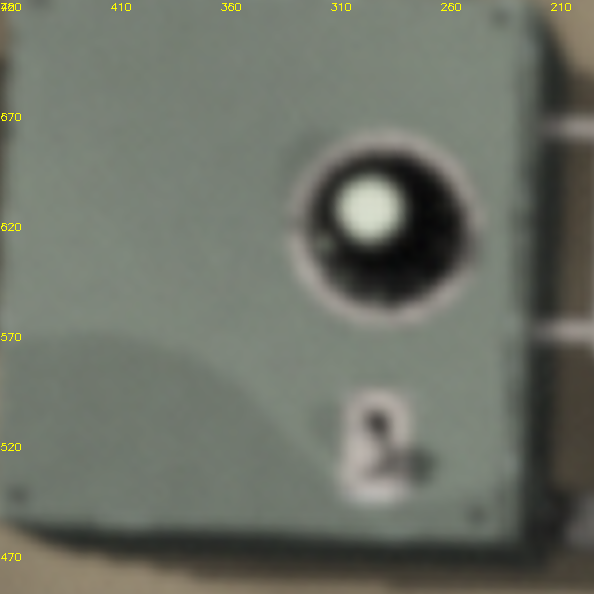

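The four tubes are at crop px (116,289), (100,412), (277,179) and (258,486). In the rectified safe view the dial ring is centred at (385,227) and the knob slot is near (375,450). Next I'll work out the dial phase, the handle and the tube poses.

```bash
cat >> h.py <<'E'
def tri(ps,uvs):
    A=np.zeros((3,3));b=np.zeros(3)
    for p,uv in zip(ps,uvs):
        K,Rm,t=cam(p); d=Rm.T@np.linalg.solve(K,[uv[0],uv[1],1]); d/=np.linalg.norm(d); c=-Rm.T@t
        M=np.eye(3)-np.outer(d,d); A+=M;b+=M@c
    return np.linalg.solve(A,b)
O=np.array([603.4,339.1]); ex=np.array([.047,.9989]); ey=np.array([-.9989,.047])
def S(x,y): return O+x*ex+y*ey
def polar(p,c,z,radii,n=360):
    g=p["frame"].mean(2).astype(np.float32); out=np.zeros((len(radii),n),np.float32)
    for j in range(n):
        a=np.radians(j*360/n); 
        for i,r in enumerate(radii):
            w=c+r*(np.cos(a)*ex+np.sin(a)*ey); u=proj(p,(w[0],w[1],z))
            out[i,j]=cv2.getRectSubPix(g,(1,1),(float(u[0]),float(u[1])))[0,0]
    return out
def dial(p,c=None,radii=(29,31,33,35)):
    # angle j = CCW from safe +x (index); lines every 18deg
    c=S(-55,-15) if c is None else c
    q=polar(p,c,138,radii); m=q.mean(0)
    # template over offset: lines every 18 (long each 36), dot at 0
    return m
def tubes(p,zz=8.5):
    f=p["frame"].astype(int); hsv=cv2.cvtColor(p["frame"],cv2.COLOR_RGB2HSV); return hsv
E
python3 - <<'E'
from h import *
p=eyes.capture("top"); s=eyes.capture("side")
top=[(284,212.25),(280,243),(324.25,184.75),(319.5,261.5)]
for t in top:
    w=ray(p,t,8.5); print("tube",w.round(1),"side px*1.5",(proj(s,w)*1.5).round())
for n,l in (("safe corners",[(-120,-125,130),(-120,125,130),(120,125,130),(120,-125,130)]),("dial",[(-55,-15,173)]),("bolt",[(-55,90,164)])):
    for x,y,z in l:
        w=[*S(x,y),z]; print(n,np.round(w),"top1.5",(proj(p,w)*1.5).round(),"side1.5",(proj(s,w)*1.5).round())
print("handle ends",[tri([p,s],[(np.array(a)/1.5),(np.array(b)/1.5)]).round() for a,b in(((300,299),(362,255)),((301,255),(410,250)))], S(-155,0))
print("box top corner",tri([p,s],[np.array((388,370))/1.5,np.array((303,320))/1.5]).round())
m=dial(p)
for k in range(0,360,6): print(k,int(m[k:k+6].mean()),end="; ")
x=np.arange(360); print("\nphase18",np.degrees(np.angle((m*np.exp(-1j*np.radians(x)*20)).sum()))*-1/20, abs((m*np.exp(-1j*np.radians(x)*20)).sum())/360,"10:",np.degrees(np.angle((m*np.exp(-1j*np.radians(x)*10)).sum()))*-1/10)
d=tri([p,s],[(170.5,183),(249.3,137.)]);print(d)
# upscaled crops
def crop(q,X,hw,k):
    u=proj(q,X); return cv2.resize(cv2.getRectSubPix(q["frame"],(hw*2,hw*2),(float(u[0]),float(u[1])))[...,::-1],None,fx=k,fy=k,interpolation=cv2.INTER_CUBIC)
X=[*S(-55,-15),138]
a=crop(p,X,18,11); b=crop(s,X,18,11); c=crop(p,[*S(-140,20),100],36,5.5); e=crop(s,[*S(-140,20),100],36,5.5)
cv2.imwrite("pics/d.png",np.vstack([np.hstack([a,b]),np.hstack([c,e])])[:, :])
E
```

```text
tube [ 531.7 -121.2    8.5] side px*1.5 [379. 376.]
tube [ 416.7 -103.6    8.5] side px*1.5 [317. 379.]
tube [ 635.1 -276.6    8.5] side px*1.5 [457. 423.]
tube [ 346.6 -247.7    8.5] side px*1.5 [289. 439.]
safe corners [723. 213. 130.] top1.5 [287. 233.] side1.5 [426. 231.]
safe corners [473. 225. 130.] top1.5 [280. 338.] side1.5 [318. 241.]
safe corners [484. 465. 130.] top1.5 [177. 334.] side1.5 [308. 198.]
safe corners [734. 453. 130.] top1.5 [186. 230.] side1.5 [404. 190.]
dial [616. 283. 173.] top1.5 [253. 274.] side1.5 [374. 206.]
bolt [511. 288. 164.] top1.5 [251. 320.] side1.5 [329. 214.]
handle ends [array([566., 184., 104.]), array([675., 182., 103.])] [596.115  184.2705]
box top corner [402. -23.  93.]
0 64; 6 75; 12 88; 18 91; 24 84; 30 77; 36 73; 42 69; 48 70; 54 69; 60 63; 66 58; 72 58; 78 62; 84 63; 90 55; 96 48; 102 48; 108 50; 114 51; 120 53; 126 52; 132 47; 138 42; 144 38; 150 38; 156 40; 162 40; 168 38; 174 41; 180 43; 186 45; 192 51; 198 58; 204 61; 210 62; 216 65; 222 66; 228 67; 234 70; 240 71; 246 69; 252 67; 258 70; 264 74; 270 77; 276 76; 282 73; 288 72; 294 69; 300 69; 306 67; 312 65; 318 64; 324 65; 330 63; 336 61; 342 61; 348 61; 354 61; 
phase18 -0.22408981181014961 0.2979316765833736 10: -17.702617325785603
[613.58331769 276.40983521 177.66080284]
```

```bash
python3 -c "
import cv2;a=cv2.imread('pics/d.png');print(a.shape);cv2.imwrite('pics/d1.png',cv2.resize(a,(590,590)))"
```

```text
(792, 792, 3)
```

View pics/d1.png

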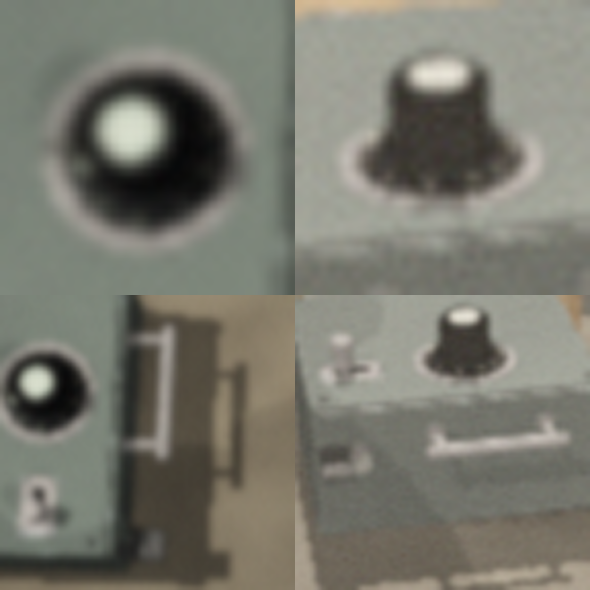

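The close crops show the dial dot about 18° left of the index (number about 5), with the 18° and 36° line phases agreeing. The handle spans x 566–675, y 183, z 103. I'm setting off towards the dial.

```bash
cat >> h.py <<'E'
def go(t,yaw=None):
    s=manip.sense(); q=s["orientation"]; Rm=R.from_quat([q[1],q[2],q[3],q[0]]).as_matrix()
    d=Rm.T@(np.array(t,float)-s["position"])/25
    y=np.degrees(np.arctan2(Rm[1,0],Rm[0,0]))
    print("t",round(s["time_s"],2),"pos",s["position"].round(1),"yaw",y.round(2),"tilt",Rm[:,2].round(3),"units",d.round(3),"turnz",None if yaw is None else round(-(yaw-y)/6,3),"F",s["ft_force"].round(1),"Tz",s["torque"].round(3),"w",round(s["width"],3),"j6",s["joints"][5].round(2))
E
python3 -m creep '0 0 0 0 0 1 0; 0 0 0 0 0 1 0; 0 0 0 0 0 1 0;0 0 0 0 0 1 0; 0 0 0 0 0 0.1 0; -1 -0.44 0 0 0 0 0;-1 -0.44 0 0 0 0 0;-1 -0.44 0 0 0 0 0;-1 -0.44 0 0 0 0 0;-1 -0.44 0 0 0 0 0'
python3 -m creep '-1 -0.44 0 0 0 0 0;-1 -0.44 0 0 0 0 0;-1 -0.44 0 0 0 0 0;-1 -0.44 0 0 0 0 0;-1 -0.44 0 0 0 0 0;-1 -0.44 0 0 0 0 0;-1 -0.44 0 0 0 0 0;-1 -0.44 0 0 0 0 0;-1 -0.44 0 0 0 0 0;-1 -0.44 0 0 0 0 0'
python3 -m creep '-1 -0.44 0 0 0 0 0;-1 -0.44 0 0 0 0 0;-1 -0.44 0 0 0 0 0;-1 -0.44 0 0 0 0 0;-1 -0.44 0 0 0 0 0;-1 -0.44 0 0 0 0 0;-1 -0.44 0 0 0 0 0;-1 -0.44 0 0 0 0 0;-1 -0.44 0 0 0 0 0;-1 -0.44 0 0 0 0 0'
python3 - <<'E'
from h import *
go([615.8,283.3,200],-90)
p=eyes.capture("top"); s=eyes.capture("side")
X=[*S(-55,-15),138]
ut=proj(p,X)+np.array((-2,-2.26)); us=proj(s,X)+np.array((-.55,-9.2))
print(ray(p,ut,173),ray(s,us,173),tri([p,s],[ut,us]))
E
```

```text
time_s: 3.05
position: [304.0, -420.5, 218.7]
orientation: [0.0, -0.707, 0.707, -0.0]
ft_force: [-0.1, 0.2, -0.5]
width: 0.499
time_s: 4.3
position: [414.7, -170.8, 218.8]
orientation: [0.0, -0.707, 0.707, -0.0]
ft_force: [0.1, 0.2, -0.0]
width: 0.495
time_s: 5.55
position: [525.3, 79.0, 218.7]
orientation: [-0.0, 0.707, -0.707, 0.0]
ft_force: [0.6, -0.6, -0.5]
width: 0.5
t 5.55 pos [525.3  79.  218.7] yaw -90.0 tilt [ 0. -0. -1.] units [-8.171 -3.618  0.751] turnz 0.0 F [ 0.6 -0.6 -0.5] Tz [-0.025  0.004  0.051] w 0.5 j6 1.62
[616.46627074 284.34710591 173.        ] [614.5708379  284.26187501 173.        ] [615.52448815 284.42090619 173.04537101]
```

```bash
python3 -m creep '-1 -0.45 0 0 0 0 0.5;-1 -0.45 0 0 0 0 0.5;-1 -0.45 0 0 0 0 0.5;-1 -0.45 0 0 0 0 0.5;-1 -0.45 0 0 0 0 0.5;-1 -0.45 0 0 0 0 0.5;-1 -0.45 0 0 0 0 0.5;-1 -0.45 0 0 0 0 0.5;-0.2 -0.016 0 0 0 0 0.5' 
python3 -m creep '0 0 1 0 0 0 0.5;0 0 1 0 0 0 0.5;0 0 0.8 0 0 0 0.5;0 0 0.1 0 0 0 0.5;0 0 0 0 0 0 -1;0 0 0 0 0 0 -1;0 0 0 0 0 0 -1;0 0 0 0 0 0 -1' 20
python3 -c "
from h import *
go([615.7,284,146],-90)"
```

```text
time_s: 6.78
position: [616.0, 283.3, 218.2]
orientation: [-0.0, -0.707, 0.707, 0.0]
ft_force: [0.5, -0.0, 0.3]
width: 0.744
time_s: 7.78
position: [616.5, 285.1, 147.4]
orientation: [0.002, -0.707, 0.708, 0.0]
ft_force: [1.9, 8.6, 0.2]
width: 0.445
t 7.78 pos [616.5 285.1 147.4] yaw -90.09 tilt [ 0.002  0.004 -1.   ] units [0.045 0.034 0.056] turnz -0.014 F [1.9 8.6 0.2] Tz [ 1.22  -0.226 -0.053] w 0.445 j6 1.93
```

```bash
python3 -m creep '-0.07 0 0 0 0 0 -1;0 0 0 0 0 -0.8 -1;0 0 0 0 0 -0.8 -1;0 0 0 0 0 -0.8 -1;0 0 0 0 0 -0.8 -1;0 0 0 0 0 -0.8 -1' 30
python3 -c "
from h import *
go([616,285,146],-66)"
python3 -m creep '0 0 0 0 0 -0.8 -1;0 0 0 0 0 -0.8 -1;0 0 0 0 0 -0.8 -1;0 0 0 0 0 -0.8 -1;0 0 0 0 0 -0.8 -1;0 0 0 0 0 -0.8 -1;0 0 0 0 0 -0.8 -1;0 0 0 0 0 -0.8 -1' 30
python3 -c "
from h import *
go([616,285,146],-27.6)"
python3 -m creep '0 0 0 0 0 -0.8 -1;0 0 0 0 0 -0.8 -1;0 0 0 0 0 -0.8 -1;0 0 0 0 0 -0.8 -1;0 0 0 0 0 -0.8 -1;0 0 0 0 0 -0.8 -1;0 0 0 0 0 -0.8 -1;0 0 0 0 0 -0.8 -1' 30
python3 -c "
from h import *
go([616,285,146],36)"
```

```text
time_s: 8.52
position: [616.5, 285.8, 147.4]
orientation: [-0.001, 0.839, -0.544, 0.0]
ft_force: [0.5, 4.5, 2.3]
width: 0.445
t 8.53 pos [616.5 285.8 147.4] yaw -65.96 tilt [ 0.002  0.002 -1.   ] units [0.022 0.03  0.057] turnz 0.006 F [0.5 4.5 2.3] Tz [ 0.856 -0.025 -0.048] w 0.445 j6 1.51
time_s: 9.52
position: [615.9, 286.4, 147.4]
orientation: [-0.001, 0.971, -0.238, 0.0]
ft_force: [-1.2, 5.1, 4.0]
width: 0.445
t 9.53 pos [615.9 286.4 147.4] yaw -27.54 tilt [ 0.001  0.003 -1.   ] units [0.03  0.048 0.056] turnz 0.01 F [-1.2  5.1  4. ] Tz [ 1.06   0.545 -0.092] w 0.445 j6 0.84
time_s: 10.52
position: [615.1, 286.6, 147.4]
orientation: [-0.001, 0.995, 0.095, -0.0]
ft_force: [-5.3, 5.8, 5.8]
width: 0.452
t 10.53 pos [615.1 286.6 147.4] yaw 10.88 tilt [-0.001  0.003 -1.   ] units [0.025 0.068 0.055] turnz -4.187 F [-5.3  5.8  5.8] Tz [ 0.932  1.194 -0.114] w 0.452 j6 0.17
```

```bash
python3 -m creep '0 0 0 0 0 -0.76 -1;0 0 0 0 0 -0.76 -1;0 0 0 0 0 -0.76 -1;0 0 0 0 0 -0.76 -1;0 0 0 0 0 -0.76 -1;0 0 0 0 0 0 -1' 30
python3 -c "
from h import *
go([616,285,146],36)"
python3 -m creep '0 0 0 0 0 0 0.5;0 0 0 0 0 0 0.5;0 0 0 0 0 0 0.5;0 0 -1 0 0 0 0.5;0 0 -1 0 0 0 0.5;0 1 -1 0 0 0 0.5;0 1 0 0 0 0 0.5;0 1 0 0 0 0 0.5;0 1 0 0 0 0 0.5;0 1 0 0 0 0 0.5' 
python3 -m creep '0 1 0 0 0 0 0.5;0 1 0 0 0 0 0.5;0 1 0 0 0 0 0.5'
cat >> h.py <<'E'
def dialfit(p,side=False):
    c=S(-55,-15); best=[]
    x=np.arange(360)
    for r in ((29,31,33,35),(31,33,35),(30,32,34)):
        m=polar(p,c,138,r).mean(0); print([int(m[k:k+6].mean()) for k in range(0,360,6)])
        hp=m-cv2.GaussianBlur(np.tile(m,3)[None],(0,0),14)[0][360:720]
        for k in(10,20):
            z=(hp*np.exp(-1j*np.radians(x)*k)).sum()/360; print(r,k,"phase",round((-np.degrees(np.angle(z))/k)%(360/k),1),"amp",round(abs(z),2))
    a=cv2.getRectSubPix(p["frame"],(36,36),tuple(float(v) for v in proj(p,[*c,138])))
    return cv2.resize(a[...,::-1],None,fx=10,fy=10,interpolation=cv2.INTER_CUBIC)
E
python3 - <<'E'
from h import *
import h
h.O=np.array([603.4,339.6]); 
p=eyes.capture("top"); s=eyes.capture("side")
a=dialfit(p); b=dialfit(s); cv2.imwrite("pics/dial2.png",np.hstack([a,b]))
go([616,285,146],36)
E
```

```text
time_s: 11.28
position: [614.6, 286.3, 147.4]
orientation: [-0.001, 0.957, 0.289, -0.001]
ft_force: [-8.1, 5.4, 7.1]
width: 0.446
t 11.28 pos [614.6 286.3 147.4] yaw 33.6 tilt [-0.002  0.002 -1.   ] units [0.017 0.076 0.054] turnz -0.4 F [-8.1  5.4  7.1] Tz [0.738 1.455 0.03 ] w 0.446 j6 -0.23
time_s: 12.52
position: [685.3, 178.5, 219.7]
orientation: [-0.0, 0.958, 0.288, -0.001]
ft_force: [-0.6, 0.4, -0.0]
width: 0.749
time_s: 12.9
position: [727.1, 116.3, 221.1]
orientation: [-0.0, 0.958, 0.288, 0.0]
ft_force: [0.3, 1.0, -0.6]
width: 0.748
[59, 62, 68, 71, 74, 77, 74, 67, 65, 66, 71, 73, 66, 57, 52, 51, 55, 63, 62, 54, 50, 52, 60, 62, 54, 43, 37, 35, 37, 43, 44, 43, 46, 53, 59, 64, 64, 65, 66, 69, 75, 82, 80, 75, 73, 73, 71, 70, 71, 75, 77, 72, 67, 67, 67, 66, 67, 65, 61, 60]
(29, 31, 33, 35) 10 phase 33.2 amp 1.48
(29, 31, 33, 35) 20 phase 16.2 amp 0.43
[65, 69, 75, 79, 81, 84, 80, 74, 72, 73, 78, 80, 72, 62, 57, 55, 59, 68, 67, 60, 55, 57, 64, 66, 57, 46, 41, 39, 41, 47, 50, 49, 52, 61, 68, 72, 73, 75, 77, 80, 86, 94, 92, 86, 84, 83, 81, 79, 81, 83, 83, 78, 71, 71, 71, 71, 74, 71
[... 881 characters left out ...]
7, 66, 69, 72, 70, 72, 80, 88, 99, 110, 123, 135, 142, 143, 144, 143, 142, 138, 131, 115, 90, 68, 57, 60, 60, 59, 60, 61]
(31, 33, 35) 10 phase 2.2 amp 1.72
(31, 33, 35) 20 phase 16.0 amp 0.37
[62, 62, 58, 57, 64, 86, 109, 125, 135, 142, 142, 139, 132, 119, 105, 100, 96, 98, 99, 91, 79, 76, 89, 111, 103, 77, 64, 62, 69, 77, 73, 67, 67, 64, 67, 71, 69, 70, 76, 82, 92, 101, 113, 125, 134, 136, 138, 139, 137, 133, 124, 106, 83, 65, 57, 60, 60, 58, 60, 61]
(30, 32, 34) 10 phase 1.7 amp 1.77
(30, 32, 34) 20 phase 15.3 amp 0.36
t 13.0 pos [727.6 114.5 220.8] yaw 33.29 tilt [ 0.    -0.001 -1.   ] units [ 0.015 -8.152  2.984] turnz -0.451 F [-1.   0.2 -0.2] Tz [ 0.014 -0.071 -0.064] w 0.751 j6 -0.49
```

View pics/dial2.png

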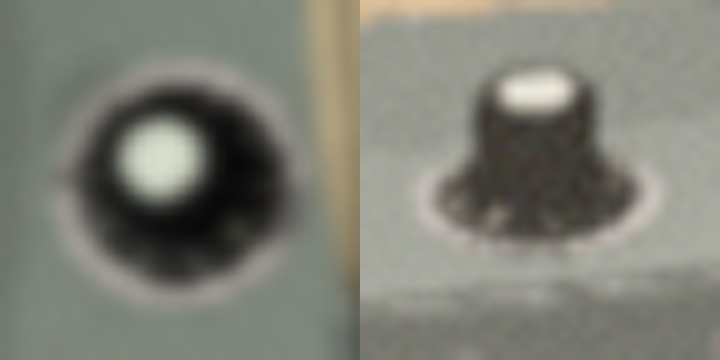

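The side view shows the dot at front-left (495,215), about 140°. The line phases give 141.5°, which is number 39.3, so the first number is met. I'm regripping and turning right to 5, which is -123.5°.

```bash
python3 -m creep '0 -1 0 0 0 0 0.5;0 -1 0 0 0 0 0.5;0 -1 0 0 0 0 0.5;0 -1 0 0 0 0 0.5;0 -1 0 0 0 0 0.5;0 -1 0 0 0 0 0.5;0 -1 0 0 0 0 0.5;0 -1 0 0 0 0 0.5;0 -0.18 0 0 0 0 0.5' 
python3 -c "
from h import *
go([615,286,146],33.3)"
```

```text
time_s: 14.12
position: [612.3, 290.3, 221.2]
orientation: [-0.0, 0.957, 0.289, 0.0]
ft_force: [-0.5, -0.5, -0.6]
width: 0.75
t 14.12 pos [612.3 290.3 221.2] yaw 33.57 tilt [-0.  0. -1.] units [-0.006  0.201  3.009] turnz 0.046 F [-0.5 -0.5 -0.6] Tz [ 0.009 -0.163 -0.04 ] w 0.75 j6 -0.22
```

```bash
python3 -m creep '0 0.2 1 0 0 0 0.5;0 0 1 0 0 0 0.5;0 0 0.8 0 0 0 0.5;0 0 0.2 0 0 0 0.5;0 0 0 0 0 0 -1;0 0 0 0 0 0 -1;0 0 0 0 0 0 -1;0 0 0 0 0 0 -1' 30
python3 -c "
from h import *
go([615,286,146],33.3)"
python3 -m creep '0 0 0 0 0 0.8 -1;0 0 0 0 0 0.8 -1;0 0 0 0 0 0.8 -1;0 0 0 0 0 0.8 -1;0 0 0 0 0 0.8 -1;0 0 0 0 0 0.8 -1;0 0 0 0 0 0.8 -1;0 0 0 0 0 0.8 -1;0 0 0 0 0 0.8 -1' 30
python3 -c "
from h import *
go([615,286,146],-90)"
python3 -m creep '0 0 0 0 0 0.8 -1;0 0 0 0 0 0.8 -1;0 0 0 0 0 0.8 -1;0 0 0 0 0 0.8 -1;0 0 0 0 0 0.8 -1;0 0 0 0 0 0.8 -1;0 0 0 0 0 0.8 -1;0 0 0 0 0 0.8 -1;0 0 0 0 0 0.8 -1' 30
python3 -c "
from h import *
go([615,286,146],-90)"
```

```text
time_s: 15.12
position: [616.2, 284.0, 147.3]
orientation: [0.0, 0.958, 0.288, 0.0]
ft_force: [-4.6, -2.9, 5.1]
width: 0.448
t 15.12 pos [616.2 284.  147.3] yaw 33.45 tilt [ 0. -0. -1.] units [ 0.005 -0.091  0.051] turnz 0.025 F [-4.6 -2.9  5.1] Tz [-0.495  0.636 -0.011] w 0.448 j6 -0.23
time_s: 16.25
position: [615.1, 283.9, 147.2]
orientation: [0.001, 0.996, -0.086, -0.001]
ft_force: [-9.5, -4.3, 8.3]
width: 0.448
t 16.25 pos [615.1 283.9 147.2] yaw -9.89 tilt [-0.002 -0.001 -1.   ] units [-0.019 -0.084  0.05 ] turnz 13.352 F [-9.5 -4.3  8.3] Tz [-0.821  1.575  0.027] w 0.448 j6 0.53
time_s: 17.38
position: [614.2, 284.4, 147.2]
orientation: [0.001, 0.895, -0.447, -0.002]
ft_force: [-13.9, -2.8, 10.4]
width: 0.443
t 17.38 pos [614.2 284.4 147.2] yaw -53.06 tilt [-0.004 -0.001 -1.   ] units [-0.032 -0.065  0.049] turnz 6.157 F [-13.9  -2.8  10.4] Tz [-0.529  2.403  0.084] w 0.443 j6 1.28
```

```bash
python3 -m creep '0.02 0.04 -0.04 0 0 0.75 -1;0 0 0 0 0 0.75 -1;0 0 0 0 0 0.75 -1;0 0 0 0 0 0.75 -1;0 0 0 0 0 0.75 -1;0 0 0 0 0 0.75 -1;0 0 0 0 0 0.75 -1;0 0 0 0 0 0.75 -1;0 0 0 0 0 0 -1' 30
python3 -c "
from h import *
go([615,286,146],-90)"
python3 -m creep '0 0 0 0 0 0 0.5;0 0 0 0 0 0 0.5;0 0 0 0 0 0 0.5;0 0 -1 0 0 0 0.5;0 0 -1 0 0 0 0.5;1 0 -1 0 0 0 0.5;1 0 0 0 0 0 0.5;1 0 0 0 0 0 0.5;1 0 0 0 0 0 0.5;1 0 0 0 0 0 0.5' 
python3 -m creep '1 0 0 0 0 0 0.5;1 0 0 0 0 0 0.5;0.5 0 0 0 0 0 0.5'
python3 - <<'E'
from h import *
import h
h.O=np.array([603.4,339.6]); 
p=eyes.capture("top"); s=eyes.capture("side")
a=dialfit(p); b=dialfit(s); cv2.imwrite("pics/dial3.png",np.hstack([a,b]))
go([615,286,146],36)
E
```

```text
time_s: 18.5
position: [613.8, 285.2, 147.3]
orientation: [0.0, 0.714, -0.7, -0.002]
ft_force: [-9.1, 5.7, 3.5]
width: 0.447
t 18.5 pos [613.8 285.2 147.3] yaw -88.92 tilt [-0.003  0.002 -1.   ] units [-0.033 -0.049  0.051] turnz 0.18 F [-9.1  5.7  3.5] Tz [ 0.738  1.588 -0.038] w 0.447 j6 1.91
time_s: 19.75
position: [617.1, 155.5, 220.1]
orientation: [0.001, 0.713, -0.701, -0.001]
ft_force: [-0.4, 0.1, 0.7]
width: 0.757
time_s: 20.12
position: [618.3, 93.1, 220.5]
orientation: [0.001, 0.713, -0.701, -0.001]
ft_force: [-0.2, 0.5, -0.4]
width: 0.75
[65, 78, 95, 102, 91, 76, 68, 66, 71, 73, 67, 63, 61, 59, 60, 57, 53, 52, 53, 50, 50, 50, 47, 44, 41, 40, 42, 43, 41, 39, 39, 41, 46, 54, 55, 53, 55, 60, 65, 68, 71, 72, 74, 75, 79, 83, 79, 73, 69, 69, 72, 72, 69, 68, 68, 67, 67, 68, 65, 63]
(29, 31, 33, 35) 10 phase 20.0 amp 1.91
(29, 31, 33, 35) 20 phase 1.5 amp 0.3
[70, 83, 99, 106, 97, 83, 75, 73, 77, 79, 75, 71, 68, 66, 65, 62, 57, 57, 60, 56, 55, 56, 54, 51, 48, 44, 46, 47, 44, 44, 45, 47, 53, 62, 64, 63, 66, 70, 75, 79, 82, 84, 85, 86, 90, 93, 89, 81, 77, 76, 78, 78, 73, 72, 73, 72,
[... 883 characters left out ...]
8, 78, 70, 78, 91, 102, 108, 108, 110, 115, 125, 134, 139, 139, 139, 134, 133, 132, 124, 109, 83, 57, 51, 55, 53, 54, 54, 54]
(31, 33, 35) 10 phase 12.9 amp 2.04
(31, 33, 35) 20 phase 1.3 amp 0.31
[55, 57, 57, 57, 67, 88, 114, 131, 138, 143, 139, 133, 124, 111, 97, 86, 76, 70, 69, 70, 67, 63, 60, 58, 55, 60, 72, 72, 63, 66, 69, 68, 76, 78, 68, 74, 88, 100, 107, 107, 106, 108, 115, 125, 130, 132, 133, 130, 129, 127, 117, 100, 75, 54, 51, 56, 53, 55, 55, 54]
(30, 32, 34) 10 phase 12.8 amp 2.09
(30, 32, 34) 20 phase 1.7 amp 0.31
t 20.23 pos [618.7  93.7 221.1] yaw -89.09 tilt [-0.002 -0.    -1.   ] units [-7.693  0.019  3.002] turnz -20.848 F [0.  0.4 0. ] Tz [0.031 0.02  0.007] w 0.749 j6 1.62
```

The dial reads about 19.5°, number 5.4, which is good. Now I'll turn left to 20, which is +52°.

```bash
python3 -m creep '-1 0 0 0 0 0 0.5;-1 0 0 0 0 0 0.5;-1 0 0 0 0 0 0.5;-1 0 0 0 0 0 0.5;-1 0 0 0 0 0 0.5;-1 0 0 0 0 0 0.5;-1 0.1 0 0 0 0 0.5;-0.65 0 1 0 0 0 0.5;0 0 1 0 0 0 0.5;0 0 0.8 0 0 0 0.5' 
python3 -m creep '0 0 0.15 0 0 0 0.5;0 0 0 0 0 0 -1;0 0 0 0 0 0 -1;0 0 0 0 0 0 -1;0 0 0 0 0 0 -1' 30
python3 -c "
from h import *
go([615,285,147],-37)"
python3 -m creep '0 0 0 0 0 -0.87 -1;0 0 0 0 0 -0.87 -1;0 0 0 0 0 -0.87 -1;0 0 0 0 0 -0.87 -1;0 0 0 0 0 -0.87 -1' 30
python3 -c "
from h import *
go([615,285,147],-37)"
python3 -m creep '0 0 0 0 0 -0.87 -1;0 0 0 0 0 -0.87 -1;0 0 0 0 0 -0.87 -1;0 0 0 0 0 -0.87 -1;0 0 0 0 0 -0.87 -1;0 0 0 0 0 0 -1'
python3 -c "
from h import *
go([615,285,147],-37)"
python3 -m creep '0 0 0 0 0 0 0.5;0 0 0 0 0 0 0.5;0 0 0 0 0 0 0.5;0 0 -1 0 0 0 0.5;0 0 -1 0 0 0 0.5;1 0 -1 0 0 0 0.5;1 0 0 0 0 0 0.5;1 0 0 0 0 0 0.5;1 0 0 0 0 0 0.5;1 0 0 0 0 0 0.5' 
python3 -m creep '1 0 0 0 0 0 0.5;1 0 0 0 0 0 0.5;0.5 0 0 0 0 0 0.5'
python3 - <<'E'
from h import *
import h
h.O=np.array([603.4,339.6]); 
p=eyes.capture("top"); s=eyes.capture("side")
a=dialfit(p); b=dialfit(s); cv2.imwrite("pics/dial4.png",np.hstack([a,b]))
go([615,286,146],36)
E
```

```text
time_s: 21.48
position: [612.5, 287.7, 150.6]
orientation: [0.0, 0.714, -0.7, -0.0]
ft_force: [-0.1, 0.3, -0.9]
width: 0.755
time_s: 22.1
position: [613.9, 285.4, 149.6]
orientation: [0.0, 0.713, -0.701, 0.001]
ft_force: [-0.4, -6.0, 3.6]
width: 0.445
t 22.1 pos [613.9 285.4 149.6] yaw -89.0 tilt [ 0.001 -0.002 -1.   ] units [ 0.017 -0.044  0.106] turnz -8.667 F [-0.4 -6.   3.6] Tz [-1.147  0.202  0.017] w 0.445 j6 1.91
time_s: 22.72
position: [614.0, 284.8, 149.6]
orientation: [0.001, 0.854, -0.521, 0.001]
ft_force: [0.1, -9.4, 3.9]
width: 0.447
t 22.73 pos [614.  284.8 149.6] yaw -62.76 tilt [ 0.001 -0.002 -1.   ] units [ 0.012 -0.037  0.105] turnz -4.293 F [ 0.1 -9.4  3.9] Tz [-1.419  0.084 -0.07 ] w 0.447 j6 1.46
time_s: 23.48
position: [614.4, 284.4, 149.6]
orientation: [0.001, 0.949, -0.315, 0.001]
ft_force: [0.8, -9.3, 3.0]
width: 0.445
t 23.48 pos [614.4 284.4 149.6] yaw -36.77 tilt [ 0.002 -0.003 -1.   ] units [ 0.005 -0.032  0.105] turnz 0.038 F [ 0.8 -9.3  3. ] Tz [-1.572 -0.196  0.057] w 0.445 j6 1.0
time_s: 24.72
position: [713.8, 212.0, 223.2]
orientation: [-0.0, 0.949,
[... 1684 characters left out ...]
66, 73, 83, 93, 91, 83, 83, 90, 103, 115, 128, 139, 146, 149, 151, 147, 144, 142, 135, 120, 94, 67, 57, 59, 61, 58, 56, 58]
(31, 33, 35) 10 phase 15.4 amp 0.65
(31, 33, 35) 20 phase 0.4 amp 0.24
[61, 62, 62, 60, 70, 92, 115, 132, 142, 149, 150, 146, 138, 125, 111, 103, 95, 86, 80, 80, 83, 84, 77, 74, 74, 72, 75, 71, 62, 62, 63, 61, 64, 71, 80, 90, 90, 81, 78, 82, 93, 104, 117, 129, 136, 141, 144, 142, 139, 137, 128, 111, 87, 64, 57, 59, 61, 59, 56, 58]
(30, 32, 34) 10 phase 11.2 amp 0.67
(30, 32, 34) 20 phase 0.4 amp 0.24
t 25.2 pos [763.8 174.  222.7] yaw -36.81 tilt [-0.001 -0.    -1.   ] units [-7.451 -0.022  3.072] turnz -12.135 F [-0.3 -0.  -1.2] Tz [-0.008 -0.045  0.041] w 0.751 j6 0.8
```

The dot peak is at about 70–72°, number 19.7. Next is the bolt knob.

```bash
python3 -m creep '0 0 0 0 0 -0.95 0;0 0 0 0 0 -0.95 0;0 0 0 0 0 -0.95 0;0 0 0 0 0 -0.95 0;0 0 0 0 0 -0.95 0;0 0 0 0 0 -0.93 0;-1 -0.5 0 0 0 0 0;-1 -0.5 0 0 0 0 0;-1 -0.5 0 0 0 0 0;-1 -0.5 0 0 0 0 0' 
python3 -m creep '-1 -0.5 0 0 0 0 0;-1 -0.5 0 0 0 0 0;-1 -0.5 0 0 0 0 0;-1 -0.5 0 0 0 0 0;-1 -0.5 0 0 0 0 0;-1 -0.1 0 0 0 0 0'
python3 - <<'E'
from h import *
go([510,289.8,143],-2.7)
p=eyes.capture("top");s=eyes.capture("side")
print([(d["score"],ray(s,d["centre"],150).round(),d["centre"]) for d in models.look_for(s,"bolt")])
E
```

```text
time_s: 26.45
position: [664.1, 230.8, 223.7]
orientation: [-0.0, 1.0, -0.023, 0.0]
ft_force: [-0.3, -0.3, -0.1]
width: 0.498
time_s: 27.2
position: [517.1, 302.8, 223.6]
orientation: [-0.0, 1.0, -0.022, 0.0]
ft_force: [-0.6, 0.5, -0.1]
width: 0.497
t 27.2 pos [517.1 302.8 223.6] yaw -2.56 tilt [ 0.     0.001 -1.   ] units [-0.26   0.533  3.223] turnz 0.024 F [-0.6  0.5 -0.1] Tz [-0.013 -0.111 -0.05 ] w 0.497 j6 0.49
[(0.65, array([ 673., -239.,  150.]), [316.9, 227.4]), (0.62, array([566.,  80., 150.]), [248.1, 172.7]), (0.47, array([513., 255., 150.]), [221.7, 150.1])]
```

```bash
python3 -m creep '-0.26 0.53 1 0 0 0 0;0 0 1 0 0 0 0;0 0 1 0 0 0 0;0 0 0.22 0 0 0 0;0 0 0 0 0 0 0;0 0 0 0 0 0 -1;0 0 0 0 0 0 -1;0 0 0 0 0 0 -1;0 0 0 0 0 0 -1' 15
python3 -c "
from h import *
go([510,289.8,143],-2.7)"
python3 -m creep '0.15 0 0 0 0 0 -1;0.15 0 0 0 0 0 -1;0.15 0 0 0 0 0 -1;0.15 0 0 0 0 0 -1;0 0 0 0 0 0 -1' 15
python3 -c "
from h import *
go([524,289.1,143],-2.7)"
```

```text
time_s: 28.48
position: [511.9, 288.5, 143.4]
orientation: [-0.0, 1.0, -0.023, 0.0]
ft_force: [-1.3, 0.4, 3.6]
width: 0.184
t 28.48 pos [511.9 288.5 143.4] yaw -2.66 tilt [ 0.  0. -1.] units [-0.08  -0.049  0.016] turnz 0.006 F [-1.3  0.4  3.6] Tz [-0.041  0.247  0.008] w 0.184 j6 0.47
time_s: 29.1
position: [524.5, 287.9, 143.2]
orientation: [0.0, 1.0, -0.023, -0.003]
ft_force: [-16.4, -0.1, 13.7]
width: 0.189
t 29.1 pos [524.5 287.9 143.2] yaw -2.63 tilt [-0.006 -0.    -1.   ] units [-0.021 -0.045  0.008] turnz 0.012 F [-16.4  -0.1  13.7] Tz [-0.248  2.881  0.037] w 0.189 j6 0.46
```

```bash
python3 -m creep '0.08 0 0 0 0 0 -1;0 0 0 0 0 0 -1' 15
python3 -c "
from h import *
go([620,196,143],-2.7)"
python3 -m creep '0 0 0 0 0 0 -0.2;0 0 0 0 0 0 -0.2;0 0 -1 0 0 0 -0.2;0 0 -1 0 0 0 -1;0 0.5 0 0 0 0 -1;0.8 1 0 0 0 0 -1;0.8 1 0 0 0 0 -1;0.8 1 0 0 0 0 -1' 15
python3 -c "
from h import *
go([620,196,88],-2.7)"
```

```text
time_s: 29.35
position: [524.6, 287.9, 143.1]
orientation: [0.0, 1.0, -0.023, -0.005]
ft_force: [-25.2, -1.6, 19.0]
width: 0.188
t 29.35 pos [524.6 287.9 143.1] yaw -2.6 tilt [-0.009 -0.001 -1.   ] units [ 3.977  3.501 -0.029] turnz 0.017 F [-25.2  -1.6  19. ] Tz [-0.256  4.45  -0.007] w 0.188 j6 0.46
time_s: 30.35
position: [584.7, 195.3, 190.9]
orientation: [0.0, 1.0, -0.023, -0.001]
ft_force: [0.4, 0.5, -0.0]
width: 0.009
t 30.35 pos [584.7 195.3 190.9] yaw -2.69 tilt [-0.002 -0.001 -1.   ] units [ 1.416 -0.096  4.114] turnz 0.002 F [ 0.4  0.5 -0. ] Tz [-0.022 -0.071  0.006] w 0.009 j6 0.29
```

```bash
python3 -m creep '0.8 -0.3 0 0 0 0 -1;0.63 -0.17 0 0 0 0 -1;0 0 1 0 0 0 -1;0 0 1 0 0 0 -1;0 0 0.8 0 0 0 -1;0 0 0.4 0 0 0 -1'
python3 -c "
from h import *
go([620,206,86],-2.7)"
python3 -m creep '0 0 0.5 0 0 0 -1;0 0 0.5 0 0 0 -1;0 0 0 0 0 0 -1'
python3 -c "
from h import *
go([620,206,86],-2.7)"
```

```text
time_s: 31.1
position: [619.9, 206.6, 110.3]
orientation: [0.0, 1.0, -0.023, -0.001]
ft_force: [-0.5, -0.1, 0.7]
width: 0.003
t 31.1 pos [619.9 206.6 110.3] yaw -2.69 tilt [-0.003 -0.001 -1.   ] units [0.01  0.021 0.972] turnz 0.002 F [-0.5 -0.1  0.7] Tz [-0.002 -0.069 -0.053] w 0.003 j6 0.29
time_s: 31.48
position: [620.2, 207.3, 86.6]
orientation: [0.0, 1.0, -0.023, -0.001]
ft_force: [0.2, 0.5, 0.3]
width: 0.005
t 31.48 pos [620.2 207.3  86.6] yaw -2.66 tilt [-0.002 -0.    -1.   ] units [-0.007  0.051  0.025] turnz 0.007 F [0.2 0.5 0.3] Tz [-0.023 -0.153 -0.045] w 0.005 j6 0.29
```

```bash
python3 -m creep '0 0.5 0 0 0 0 -1;0 0.5 0 0 0 0 -1;0 0.6 0 0 0 0 -1;0 0.8 0 0 0 0 -1;0 0.8 0 0 0 0 -1'
python3 -c "
from h import *
go([620,206,86],-2.7)"
python3 -m creep '0 0.8 0 0 0 0 -1;0 0.8 0 0 0 0 -1;0 0.8 0 0 0 0 -1;0 0.6 0 0 0 0 -1;0 0.6 0 0 0 0 -1;0 0.4 0 0 0 0 -1'
python3 - <<'E'
from h import *
go([620,24,86],-2.7)
E
```

```text
time_s: 32.1
position: [617.4, 125.9, 88.3]
orientation: [-0.0, 1.0, -0.023, 0.0]
ft_force: [0.3, 3.1, -1.0]
width: 0.007
t 32.1 pos [617.4 125.9  88.3] yaw -2.68 tilt [ 0.001 -0.    -1.   ] units [-0.047 -3.205  0.091] turnz 0.003 F [ 0.3  3.1 -1. ] Tz [ 0.543 -0.23   0.046] w 0.007 j6 0.17
time_s: 32.85
position: [612.9, 29.1, 88.1]
orientation: [-0.002, 1.0, -0.023, 0.0]
ft_force: [3.9, 38.2, 1.1]
width: 0.006
t 32.85 pos [612.9  29.1  88.1] yaw -2.67 tilt [ 0.001  0.004 -1.   ] units [0.293 0.193 0.084] turnz 0.005 F [ 3.9 38.2  1.1] Tz [ 6.533 -0.796  0.028] w 0.006 j6 0.01
```

```bash
python3 -m creep '0 -0.3 0 0 0 0 -1;0 -0.2 0 0 0 0 -1;0 0 -1 0 0 0 -1;0 0 -1 0 0 0 -0.3;0 0 -1 0 0 0 -0.3;0 0 -1 0 0 0 -0.3;0 0 -1 0 0 0 -0.3;0 1 0 0 0 0 -0.3'
python3 - <<'E'
from h import *
go([620,24,86],-2.7)
p=eyes.capture("top");s=eyes.capture("side")
for c,n in((p,"t"),(s,"s")):
    for o,z in(("drawer_handle",100),("lever_pad",89),("saddle_1",60),("tube_1_mid",8.5)):
        print(n,o,[(round(d["score"],2),np.round(d["centre"],1).tolist(),ray(c,d["centre"],z).round()[:2].tolist()) for d in models.look_for(c,o)])
a=cv2.resize(p["frame"][130:280,125:375,::-1],None,fx=3.2,fy=3.2,interpolation=cv2.INTER_CUBIC)
cv2.imwrite("pics/out.png",a)
b=cv2.resize(s["frame"][110:320,130:400,::-1],None,fx=2.85,fy=2.85,interpolation=cv2.INTER_CUBIC); cv2.imwrite("pics/outs.png",b)
E
```

```text
time_s: 33.85
position: [613.3, 15.8, 215.7]
orientation: [0.0, 1.0, -0.022, 0.002]
ft_force: [0.3, 0.4, -0.1]
width: 0.35
t 33.85 pos [613.3  15.8 215.7] yaw -2.53 tilt [ 0.004 -0.001 -1.   ] units [ 0.235 -0.341  5.189] turnz 0.028 F [ 0.3  0.4 -0.1] Tz [-0.061 -0.092  0.06 ] w 0.35 j6 -0.01
t drawer_handle [(0.89, [203.0, 197.8], [574.0, 173.0]), (0.54, [285.9, 213.3], [514.0, -121.0])]
t lever_pad [(0.21, [319.1, 259.3], [351.0, -235.0])]
t saddle_1 [(0.73, [204.9, 195.9], [588.0, 170.0])]
t tube_1_mid [(0.52, [352.8, 172.9], [680.0, -387.0])]
s drawer_handle [(0.6, [255.1, 193.4], [577.0, 35.0])]
s lever_pad [(0.43, [222.6, 195.9], [480.0, 62.0]), (0.38, [253.5, 193.2], [577.0, 54.0])]
s saddle_1 [(0.77, [253.7, 190.8], [591.0, 114.0])]
s tube_1_mid [(0.61, [254.7, 248.5], [540.0, -114.0]), (0.59, [337.7, 309.6], [682.0, -387.0])]
```

View pics/out.png

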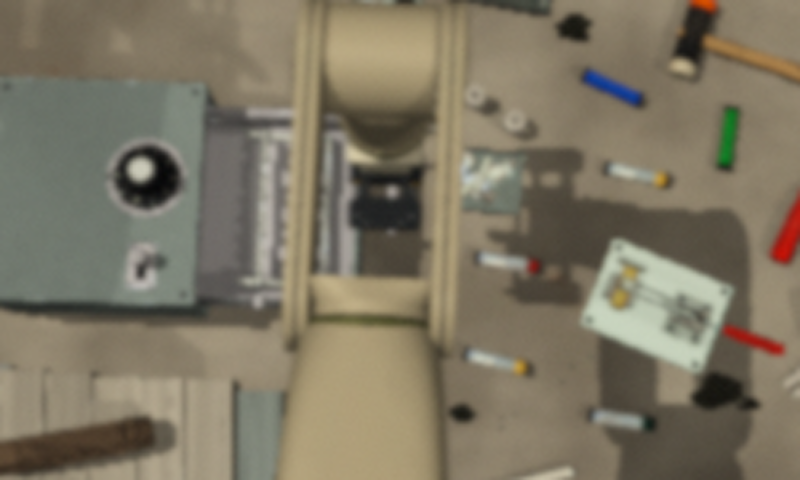

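View pics/outs.png

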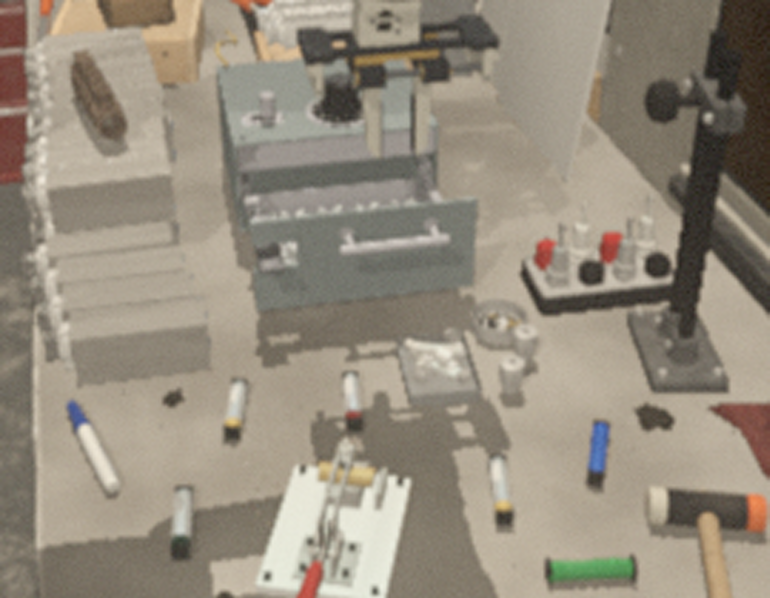

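The drawer is out and the bolt is drawn. All four tubes are still at top-view px (509,263), (497,361), (637,175) and (622,420). The lever pad is at (285,252) in the side view. Computing grasp poses.

Run:
```python
from h import *
p=eyes.capture("top");s=eyes.capture("side")
T={"A":((476,259),(542,267),(350,373),(354,427)),"B":((463,354),(531,369),(237,379),(232,437)),"C":((604,170),(670,180),(497,456),(505,522)),"D":((589,416),(655,424),(182,488),(179,553))}
for k,v in T.items():
    t=[ray(p,np.array(e)/3.2+(125,130),8.5) for e in v[:2]]; q=[ray(s,np.array(e)/2.85+(130,110),8.5) for e in v[2:]]
    for n,e in(("top",t),("side",q)):
        d=e[1]-e[0]; print(k,n,((e[0]+e[1])/2)[:2].round(1),"len",np.linalg.norm(d).round(1),"dir deg",np.degrees(np.arctan2(d[1],d[0])).round(1))
print("lever",ray(s,np.array((285,252))/2.85+(130,110),89),"spec y",(602.6,340.4)-317*ex)
go([532,-121,120],-2.7)
```

```text
A top [ 531.9 -121.4] len 77.9 dir deg -97.7
A side [ 535.3 -119.7] len 84.8 dir deg -100.4
B top [ 416.8 -104.7] len 80.6 dir deg -103.2
B side [ 418.7 -103.7] len 89.5 dir deg -101.6
C top [ 635.4 -275.9] len 79.0 dir deg -99.5
C side [ 639.1 -275.8] len 86.0 dir deg -104.1
D top [ 347.5 -247.3] len 76.5 dir deg -97.6
D side [ 349.  -246.1] len 80.3 dir deg -98.2
lever [499.95936412  42.47476975  89.        ] spec y [587.701   23.7487]
t 34.45 pos [612.   15.4 212.7] yaw -2.64 tilt [-0.  0. -1.] units [-2.942  5.599  3.71 ] turnz 0.009 F [-0.5  0.3  0.7] Tz [ 0.008 -0.067 -0.005] w 0.35 j6 -0.01
```

```bash
python3 -m creep '-0.58 1 0 0 0 0 0;-0.58 1 0 0 0 0 0;-0.58 1 0 0 0 0 0;-0.58 1 0 0 0 0 0;-0.58 1 1 0 0 0 0;0 0.6 1 0 0 0.9 0;0 0 1 0 0 0 0;0 0 1 0 0 0 0;0 0 1 0 0 0 0' 
python3 -c "
from h import *
go([533,-121,5],-8)"
```

```text
time_s: 35.58
position: [533.2, -121.4, 87.2]
orientation: [0.0, 0.998, -0.07, 0.0]
ft_force: [-0.2, 1.2, -1.1]
width: 0.497
t 35.58 pos [ 533.2 -121.4   87.2] yaw -8.07 tilt [ 0. -0. -1.] units [-0.01  -0.014  3.289] turnz -0.012 F [-0.2  1.2 -1.1] Tz [-0.006 -0.041 -0.012] w 0.497 j6 -0.18
```

```bash
python3 -m creep '0 0 1 0 0 0 0;0 0 1 0 0 0 0;0 0 0.8 0 0 0 0;0 0 0.48 0 0 0 0;0 0 0 0 0 0 -1;0 0 0 0 0 0 -1;0 0 0 0 0 0 -1;0 0 0 0 0 0 -1' 20
python3 -c "
from h import *
go([533,-121,5],-8)"
python3 -m creep '0 0 -1 0 0 0 -1;0 0 -1 0 0 0 -1;0 0 -1 0 0 0 -1;0 0 -1 0 0 0 -1;0 0 -1 0 0 0 -1' 20
python3 - <<'E'
from h import *
s=eyes.capture("side"); go([570.7,131.7,150],-2.7)
u=proj(s,[*manip.sense()["position"]]); save(s,"grab",(int(u[0])-35,int(u[1])-35,int(u[0])+35,int(u[1])+35),6)
E
```

```text
time_s: 36.58
position: [533.8, -121.6, 6.8]
orientation: [0.0, 0.998, -0.07, 0.001]
ft_force: [-0.5, -0.2, 3.5]
width: 0.164
t 36.58 pos [ 533.8 -121.6    6.8] yaw -8.07 tilt [ 0.001 -0.    -1.   ] units [-0.034 -0.019  0.072] turnz -0.011 F [-0.5 -0.2  3.5] Tz [-0.012 -0.018 -0.013] w 0.164 j6 -0.18
time_s: 37.2
position: [533.0, -121.3, 131.9]
orientation: [0.0, 0.998, -0.07, 0.0]
ft_force: [-0.5, 0.9, 0.1]
width: 0.166
t 37.25 pos [ 535.1 -122.   135.9] yaw -8.07 tilt [ 0.005 -0.002 -1.   ] units [-1.0000e-02 -1.0247e+01 -5.7400e-01] turnz -0.894 F [2.3 0.  2.2] Tz [-0.03  -0.186  0.002] w 0.161 j6 -0.18
```

View pics/grab.png

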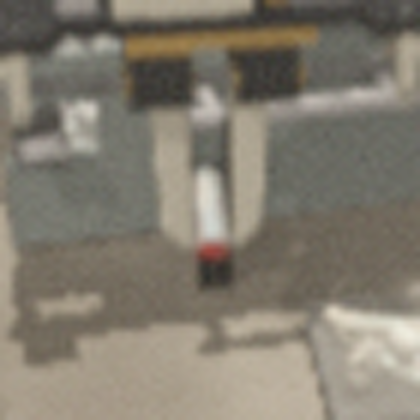

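Tube A is held level at mid-length. I'll check the predicted seat positions against the picture.

Run:
```python
from h import *
p=eyes.capture("top");s=eyes.capture("side")
O2=np.array([602.6,340.4]); out=[]
for q,k in((p,8),(s,8)):
    c=proj(q,[*(O2-205*ex),60]); x0,y0=int(c[0])-45,int(c[1])-34
    im=cv2.resize(q["frame"][y0:y0+68,x0:x0+90,::-1],None,fx=k/2*1.1,fy=k/2*1.1,interpolation=cv2.INTER_CUBIC); f=k/2*1.1
    for y in(-66,-22,22,66):
        for dx in(-25,25):
            w=O2+(-210+dx)*ex+y*ey; u=(proj(q,[*w,60+dx*.268])-(x0,y0)+.5)*f
            cv2.circle(im,tuple(int(v) for v in u),3,(0,0,255),1)
    for X in([*(O2-317*ex+97*ey),89],[*(O2-325*ex-18*ey),100]):
        u=(proj(q,X)-(x0,y0)+.5)*f; cv2.circle(im,tuple(int(v) for v in u),3,(0,255,0),1)
    out.append(im)
cv2.imwrite("pics/seats.png",np.hstack(out)); print(out[0].shape)
```

```text
(299, 396, 3)
```

View pics/seats.png

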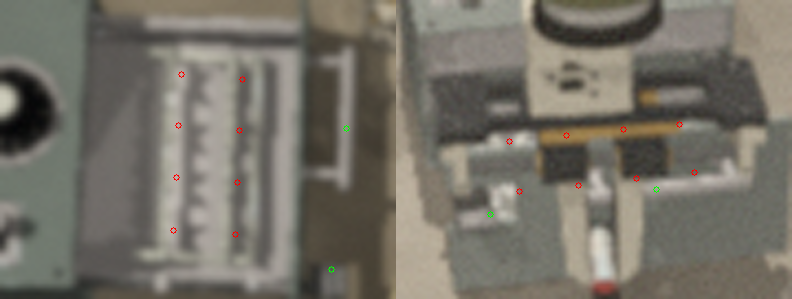

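```bash
python3 -m creep '0.45 -1 -0.5 0 0 -0.9 -1;0.5 -1 -0.5 0 0 0 -1;0.5 -1 0 0 0 0 -1;0.5 -1 0 0 0 0 -1;0.5 -1 0 0 0 0 -1;0.5 -1 0 0 0 0 -1;0.5 -1 0 0 0 0 -1;0.5 -1 0 0 0 0 -1;0.5 -1 0 0 0 0 -1;0.5 -1 0 0 0 0 -1' 20
python3 -c "
from h import *
go([658.7,128.3,80],-2.7)"
python3 -m creep '0 0 0 1 0 0 -1;0 0 0 1 0 0 -1;0 0 0 0.5 0 0 -1' 20
python3 -c "
from h import *
go([658.7,128.3,58],-2.7)"
```

```text
time_s: 38.6
position: [670.1, 122.0, 153.5]
orientation: [0.0, 1.0, -0.023, -0.001]
ft_force: [1.6, -1.0, -0.7]
width: 0.163
t 38.6 pos [670.1 122.  153.5] yaw -2.67 tilt [-0.003 -0.    -1.   ] units [-0.459 -0.231  2.94 ] turnz 0.005 F [ 1.6 -1.  -0.7] Tz [-0.082 -0.091  0.05 ] w 0.163 j6 0.15
time_s: 38.98
position: [669.7, 120.6, 153.4]
orientation: [-0.132, 0.991, -0.024, 0.002]
ft_force: [1.0, 0.1, -0.4]
width: 0.164
t 38.98 pos [669.7 120.6 153.4] yaw -2.74 tilt [ 0.01   0.261 -0.965] units [-0.444  0.722  3.761] turnz -0.007 F [ 1.   0.1 -0.4] Tz [-0.181 -0.028  0.067] w 0.164 j6 -0.04
```

```bash
python3 -m creep '-0.44 0.72 0 0 0 0 -1;0 0 1 0 0 0 -1;0 0 1 0 0 0 -1;0 0 0.8 0 0 0 -1;0 0 0.4 0 0 0 -1;0 0 0.2 0 0 0 -1;0 0 0 0 0 0 -1' 20
python3 -c "
from h import *
go([658.7,128.3,58],-2.7)"
python3 -m creep '0 0 0.15 0 0 0 -1;0 0 0.15 0 0 0 -1;0 0 0 0 0 0 -1' 20
python3 - <<'E'
from h import *
go([658.7,128.3,58],-2.7)
p=eyes.capture("top");s=eyes.capture("side")
a=[]
for q in(p,s):
    c=proj(q,[640,110,60]); a.append(cv2.resize(q["frame"][int(c[1])-34:int(c[1])+34,int(c[0])-45:int(c[0])+45,::-1],None,fx=4.4,fy=4.4,interpolation=cv2.INTER_CUBIC))
cv2.imwrite("pics/pl1.png",np.hstack(a))
E
```

```text
time_s: 39.85
position: [660.1, 126.5, 69.4]
orientation: [-0.13, 0.991, -0.023, 0.003]
ft_force: [-0.7, -0.6, -0.2]
width: 0.158
t 39.85 pos [660.1 126.5  69.4] yaw -2.66 tilt [ 0.012  0.259 -0.966] units [-0.058  0.051  0.457] turnz 0.007 F [-0.7 -0.6 -0.2] Tz [-0.155 -0.055 -0.025] w 0.158 j6 -0.07
time_s: 40.22
position: [659.7, 128.4, 61.6]
orientation: [-0.13, 0.991, -0.023, 0.003]
ft_force: [-0.5, -0.2, -0.2]
width: 0.157
t 40.23 pos [659.7 128.4  61.6] yaw -2.66 tilt [ 0.012  0.259 -0.966] units [-0.039  0.045  0.138] turnz 0.006 F [-0.5 -0.2 -0.2] Tz [-0.185 -0.044 -0.051] w 0.157 j6 -0.07
```

```bash
python3 -m creep '-0.03 0.04 0.12 0 0 0 -1;0 0 0.08 0 0 0 -1;0 0 0 0 0 0 -1' 20
python3 -c "
from h import *
go([658.7,128.3,58],-2.7)"
python3 -m creep '0 0 0 0 0 0 -0.4;0 0 0 0 0 0 -0.4;0 0 0 0 0 0 -0.4;0 0 -0.6 0 0 0 -0.4;0 0 -1 0 0 0 -0.4;0 0 -1 0 0 0 -0.4;0 0 -1 0 0 0 -0.4;0 0 -1 0 0 0 -0.4;0 0.6 0 -1 0 0 -0.4;0 1 0 -1 0 0 -0.4' 
python3 -m creep '0 1 0 -0.5 0 0 -0.2;-0.5 1 0 0 0 0 0;-1 1 0 0 0 0 0;-1 1 0 0 0 0 0;-1 1 0 0 0 0 0;-1 1 0 0 0 0 0;-1 1 0 0 0 0 0;-1 1 0 0 0 0 0;-1 1 0 0 0 0 0;-1 0 0 0 0 0 0'
python3 - <<'E'
from h import *
go([418,-104,60],-12)
p=eyes.capture("top");s=eyes.capture("side")
a=[]
for q in(p,s):
    c=proj(q,[610,110,60]); a.append(cv2.resize(q["frame"][int(c[1])-34:int(c[1])+34,int(c[0])-45:int(c[0])+45,::-1],None,fx=4.4,fy=4.4,interpolation=cv2.INTER_CUBIC))
cv2.imwrite("pics/pl1.png",np.hstack(a))
E
```

```text
time_s: 40.7
position: [659.3, 128.6, 56.9]
orientation: [-0.13, 0.991, -0.023, 0.003]
ft_force: [-0.6, -0.4, 0.3]
width: 0.162
t 40.7 pos [659.3 128.6  56.9] yaw -2.67 tilt [ 0.012  0.258 -0.966] units [-0.025  0.002 -0.046] turnz 0.005 F [-0.6 -0.4  0.3] Tz [-0.273 -0.175  0.035] w 0.162 j6 -0.07
time_s: 41.95
position: [656.8, 59.0, 162.4]
orientation: [-0.025, 0.999, -0.023, 0.002]
ft_force: [-1.3, 1.0, 0.3]
width: 0.298
time_s: 43.2
position: [432.6, -156.6, 160.1]
orientation: [0.001, 1.0, -0.024, 0.001]
ft_force: [0.4, 0.3, 0.0]
width: 0.493
t 43.2 pos [ 432.6 -156.6  160.1] yaw -2.79 tilt [ 0.001 -0.001 -1.   ] units [-0.69  -2.078  4.001] turnz 1.535 F [0.4 0.3 0. ] Tz [-0.055 -0.062  0.001] w 0.493 j6 -0.41
```

View pics/pl1.png

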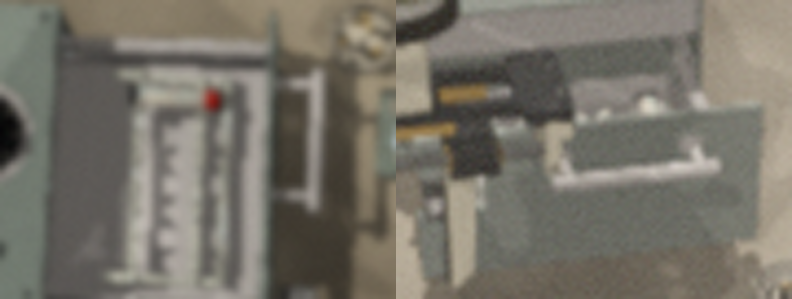

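Tube A lies in seat 1, with its red cap at the low end at (213,98). Next is tube B, after a quick check that the tubes have not been moved.

```bash
cat >> h.py <<'E'
def caps(p):
    # plugs/caps blobs in bench region, world mm at z 8.5
    f=cv2.cvtColor(p["frame"],cv2.COLOR_RGB2HSV)
    for n,lo,hi in(("yellow",(15,130,110),(28,255,255)),("white",(60,0,150),(130,60,255)),("dark",(0,0,0),(179,255,45))):
        m=cv2.inRange(f,np.array(lo),np.array(hi)); k,_,st,ce=cv2.connectedComponentsWithStats(m)
        for i in range(1,k):
            w=ray(p,ce[i],8.5)
            if 300<w[0]<760 and -420<w[1]<-20 and 3<=st[i,4]<80: print(n,st[i,4],w[:2].round(1),ce[i].round(1))
E
python3 - <<'E'
from h import *
p=eyes.capture("top"); caps(p)
s=eyes.capture("side"); print([(round(d["score"],2),np.round(d["centre"]).tolist(),ray(s,d["centre"],8.5).round()[:2]) for d in models.outline_of(s,"tube_1_mid")])
E
```

```text
yellow 13 [ 631.5 -303.6] [331.4 185.6]
yellow 11 [ 410.3 -129.7] [287.1 244.6]
white 36 [638.  -63.1] [268.  184.7]
dark 9 [ 365.6 -394.7] [359.  255.8]
dark 3 [ 343.1 -280.2] [328.3 262.3]
[(0.71, [336.0, 308.0], array([ 680., -381.])), (0.47, [192.0, 292.0], array([ 346., -244.]))]
```

```bash
python3 -m creep '0 0 0 0 0 0.82 0;0 0 0 0 0 0.8 0;-0.5 -1 1 0 0 0 0;-0.54 -0.92 1 0 0 0 0;0 0 1 0 0 0 0;0 0 1 0 0 0 0;0 0 1 0 0 0 0;0 0 0.8 0 0 0 0' 
python3 -c "
from h import *
go([417.5,-104,4.5],-12.5)"
```

```text
time_s: 44.45
position: [418.8, -102.0, 13.0]
orientation: [-0.0, 0.994, -0.107, -0.0]
ft_force: [-1.4, 0.1, 0.7]
width: 0.5
t 44.45 pos [ 418.8 -102.    13. ] yaw -12.33 tilt [-0.  0. -1.] units [-0.033  0.088  0.34 ] turnz 0.028 F [-1.4  0.1  0.7] Tz [ 0.004 -0.106 -0.038] w 0.5 j6 -0.14
```

```bash
python3 -m creep '-0.03 0.08 0.34 0 0 0 0;0 0 0 0 0 0 -1;0 0 0 0 0 0 -1;0 0 0 0 0 0 -1;0 0 0 0 0 0 -1;0 0 -1 0 0 0 -1;0 0 -1 0 0 0 -1;0 0 -1 0 0 0 -1;0 0 -1 0 0 0 -1;0 0 -1 0 0 0 -1' 20
python3 -m creep '0 0 -1 0 0 -0.82 -1;0.8 -0.8 0 0 0 -0.81 -1;0.8 -1 0 0 0 0 -1;0.8 -1 0 0 0 0 -1;0.8 -1 0 0 0 0 -1;0.8 -1 0 0 0 0 -1;0.8 -1 0 0 0 0 -1;0.8 -1 0 0 0 0 -1;0.8 -1 0 0 0 0 -1;0.8 -0.8 0 0 0 0 -1' 20
python3 -m creep '0 0 0 1 0 0 -1;0 0 0 1 0 0 -1;0 0 0 0.5 0 0 -1' 20
python3 -c "
from h import *
go([614.7,128.5,74],-2.7);go([614.7,130.4,57.5],-2.7)"
```

```text
time_s: 45.7
position: [416.9, -104.3, 131.3]
orientation: [0.0, 0.994, -0.108, 0.0]
ft_force: [0.8, -0.5, -0.8]
width: 0.162
time_s: 46.95
position: [608.6, 101.5, 155.3]
orientation: [-0.0, 1.0, -0.023, -0.0]
ft_force: [-0.5, -0.2, -0.1]
width: 0.163
time_s: 47.32
position: [608.1, 99.8, 155.2]
orientation: [-0.132, 0.991, -0.023, 0.003]
ft_force: [0.5, 0.5, -0.4]
width: 0.163
t 47.33 pos [608.1  99.8 155.2] yaw -2.66 tilt [ 0.012  0.261 -0.965] units [ 0.21  -0.269  3.438] turnz 0.007 F [ 0.5  0.5 -0.4] Tz [-0.191 -0.016 -0.014] w 0.163 j6 -0.08
t 47.33 pos [608.1  99.8 155.2] yaw -2.66 tilt [ 0.012  0.261 -0.965] units [ 0.206 -0.17   4.095] turnz 0.007 F [ 0.5  0.5 -0.4] Tz [-0.191 -0.016 -0.014] w 0.163 j6 -0.08
```

```bash
python3 -m creep '0.21 -0.17 0 0 0 0 -1;0 0 1 0 0 0 -1;0 0 1 0 0 0 -1;0 0 1 0 0 0 -1;0 0 0.5 0 0 0 -1;0 0 0.2 0 0 0 -1;0 0 0 0 0 0 -1' 20
python3 -c "
from h import *
go([614.7,130.4,57.5],-2.7)"
```

```text
time_s: 48.2
position: [615.0, 128.4, 67.5]
orientation: [-0.13, 0.991, -0.022, 0.003]
ft_force: [1.4, 0.2, -0.8]
width: 0.164
t 48.2 pos [615.  128.4  67.5] yaw -2.59 tilt [ 0.012  0.258 -0.966] units [-0.015  0.028  0.407] turnz 0.018 F [ 1.4  0.2 -0.8] Tz [-0.21  -0.064 -0.011] w 0.164 j6 -0.08
```

```bash
python3 -m creep '-0.01 0.03 0.2 0 0 0 -1;0 0 0.23 0 0 0 -1;0 0 0 0 0 0 -1;0 0 0 0 0 0 -0.4;0 0 0 0 0 0 -0.4;0 0 0 0 0 0 -0.4;0 0 -0.6 0 0 0 -0.4;0 0 -1 0 0 0 -0.4;0 0 -1 0 0 0 -0.4;0 0 -1 0 0 0 -0.4' 
python3 -m creep '0 0 -1 0 0 0 -0.4;0 0.6 0 -1 0 0 -0.4;0 1 0 -1 0 0 -0.4;0.1 1 0 -0.5 0 0 0;0.2 1 0 0 0 0 0;0.2 1 0 0 0 0 0;0.2 1 0 0 0 0 0;0.2 1 0 0 0 0 0;0.2 1 0 0 0 0 0;0.2 1 0 0 0 0 0' 
python3 -m creep '0.2 1 0 0 0 0 0;0.2 1 0 0 0 0 0;0.1 1 0 0 0 0 0;0 1 0 0 0 0 0;0 1 0 0 0 0 0;0 0.5 0 0 0 0.7 0;0 0 0 0 0 0.6 0'
python3 - <<'E'
from h import *
go([636.5,-276,4.5],-10.5)
p=eyes.capture("top"); caps(p)
f=p["frame"]; hs=cv2.cvtColor(f,cv2.COLOR_RGB2HSV)
a=[]
s=eyes.capture("side")
for q in(p,s):
    c=proj(q,[600,110,60]); a.append(cv2.resize(q["frame"][int(c[1])-34:int(c[1])+34,int(c[0])-45:int(c[0])+45,::-1],None,fx=4.4,fy=4.4,interpolation=cv2.INTER_CUBIC))
cv2.imwrite("pics/pl2.png",np.hstack(a))
E
```

```text
time_s: 49.45
position: [613.7, 106.6, 145.5]
orientation: [-0.13, 0.991, -0.023, 0.004]
ft_force: [0.5, -0.1, 0.7]
width: 0.303
time_s: 50.7
position: [636.2, -116.0, 159.6]
orientation: [0.0, 1.0, -0.023, 0.001]
ft_force: [-0.2, -0.8, -0.2]
width: 0.496
time_s: 51.58
position: [641.6, -254.9, 158.3]
orientation: [0.0, 0.996, -0.093, -0.0]
ft_force: [0.2, -1.0, -0.1]
width: 0.499
t 51.58 pos [ 641.6 -254.9  158.3] yaw -10.62 tilt [-0. -0. -1.] units [-0.046  0.865  6.152] turnz -0.021 F [ 0.2 -1.  -0.1] Tz [-0.109 -0.093 -0.004] w 0.499 j6 -0.27
white 37 [638.3 -62.8] [267.9 184.6]
dark 8 [ 364.8 -396.6] [359.5 256. ]
```

View pics/pl2.png

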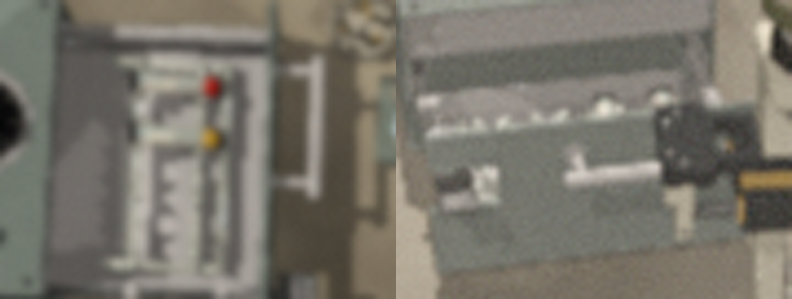

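A and B are both seated, with caps at (213,86) and (213,138). Now tube C.

```bash
python3 -m creep '-0.05 0.86 1 0 0 0 0;0 0 1 0 0 0 0;0 0 1 0 0 0 0;0 0 1 0 0 0 0;0 0 1 0 0 0 0;0 0 0 0 0 0 0'
python3 - <<'E'
from h import *
go([636.5,-276,4.5],-10.5)
s=eyes.capture("side"); f=cv2.cvtColor(s["frame"],cv2.COLOR_RGB2HSV); m=cv2.inRange(f,np.array((15,130,110)),np.array((28,255,255)))
k,_,st,ce=cv2.connectedComponentsWithStats(m)
print([(st[i,4],ce[i].round(1),ray(s,ce[i],10).round(1)[:2]) for i in range(1,k) if st[i,4]>4])
E
```

```text
time_s: 52.42
position: [634.9, -272.8, 30.5]
orientation: [-0.001, 0.996, -0.09, -0.002]
ft_force: [0.9, 0.0, -0.4]
width: 0.5
t 52.42 pos [ 634.9 -272.8   30.5] yaw -10.32 tilt [-0.005  0.002 -1.   ] units [0.092 0.117 1.039] turnz 0.03 F [ 0.9  0.  -0.4] Tz [-0.007 -0.11  -0.067] w 0.5 j6 -0.3
[(np.int32(45), array([369.4,  49.1]), array([1899., 1942.]))]
```

```bash
python3 -m creep '0.05 0.1 0.6 0 0 0 0;0 0 0.43 0 0 0 0;0 0 0 0 0 0 -1;0 0 0 0 0 0 -1;0 0 0 0 0 0 -1;0 0 0 0 0 0 -1;0 0 -1 0 0 0 -1;0 0 -1 0 0 0 -1;0 0 -1 0 0 0 -1;0 0 -1 0 0 0 -1' 20
python3 - <<'E'
from h import *
go([570.7,103,155],-2.7)
E
```

```text
time_s: 53.72
position: [637.7, -276.3, 108.7]
orientation: [0.0, 0.996, -0.091, 0.0]
ft_force: [0.0, 0.6, -1.2]
width: 0.159
t 53.73 pos [ 637.7 -276.3  108.7] yaw -10.41 tilt [ 0. -0. -1.] units [ -5.377 -14.439  -1.855] turnz -1.284 F [ 0.   0.6 -1.2] Tz [ 0.021 -0.007 -0.049] w 0.159 j6 -0.3
```

```bash
python3 -m creep '0 0 -1 0 0 -0.65 -1;0 0 -0.9 0 0 -0.64 -1;-0.2 -1 0 0 0 0 -1;-0.2 -1 0 0 0 0 -1;-0.2 -1 0 0 0 0 -1;-0.2 -1 0 0 0 0 -1;-0.2 -1 0 0 0 0 -1;-0.2 -1 0 0 0 0 -1;-0.2 -1 0 0 0 0 -1;-0.2 -1 0 0 0 0 -1' 20
python3 -m creep '-0.2 -1 0 0 0 0 -1;-0.2 -1 0 0 0 0 -1;-0.2 -1 0 0 0 0 -1;-0.3 -1 0 0 0 0 -1;-0.3 -1 0 0 0 0 -1;-0.3 -1 0 0 0 0 -1;-0.3 -1 0 1 0 0 -1;0 0 0 1 0 0 -1;0 0 0 0.5 0 0 -1;0 0 0 0 0 0 -1' 20
python3 -c "
from h import *
go([570.7,132.5,57.5],-2.7)"
```

```text
time_s: 54.98
position: [606.8, -73.1, 155.3]
orientation: [0.0, 1.0, -0.023, 0.0]
ft_force: [-0.1, -0.1, -0.7]
width: 0.162
time_s: 56.22
position: [569.8, 101.8, 154.8]
orientation: [-0.13, 0.991, -0.024, 0.003]
ft_force: [-0.7, -0.2, -0.6]
width: 0.158
t 56.23 pos [569.8 101.8 154.8] yaw -2.75 tilt [ 0.012  0.258 -0.966] units [-0.021 -0.178  4.079] turnz -0.008 F [-0.7 -0.2 -0.6] Tz [-0.196 -0.03   0.05 ] w 0.158 j6 -0.08
```

```bash
python3 -m creep '-0.02 -0.18 0 0 0 0 -1;0 0 1 0 0 0 -1;0 0 1 0 0 0 -1;0 0 1 0 0 0 -1;0 0 0.5 0 0 0 -1;0 0 0.3 0 0 0 -1;0 0 0.2 0 0 0 -1;0 0 0.1 0 0 0 -1;0 0 0 0 0 0 -1' 20
python3 -c "
from h import *
go([570.7,132.5,57.5],-2.7)"
```

```text
time_s: 57.35
position: [571.9, 132.9, 58.5]
orientation: [-0.131, 0.991, -0.023, 0.004]
ft_force: [-2.1, -0.9, 3.9]
width: 0.162
t 57.35 pos [571.9 132.9  58.5] yaw -2.67 tilt [ 0.013  0.259 -0.966] units [-0.049  0.03   0.034] turnz 0.005 F [-2.1 -0.9  3.9] Tz [0.032 0.175 0.203] w 0.162 j6 -0.08
```

```bash
python3 -m creep '0 0 0 0 0 0 -0.4;0 0 0 0 0 0 -0.4;0 0 0 0 0 0 -0.4;0 0 -0.6 0 0 0 -0.4;0 0 -1 0 0 0 -0.4;0 0 -1 0 0 0 -0.4;0 0 -1 0 0 0 -0.4;0 0 -1 0 0 0 -0.4;0 0.6 0 -1 0 0 -0.4;0 1 0 -1 0 0 -0.4' 
python3 -m creep '0 1 0 -0.5 0 0 -0.2;-0.6 1 0 0 0 0 0;-0.6 1 0 0 0 0 0;-0.6 1 0 0 0 0 0;-0.6 1 0 0 0 0 0;-0.6 1 0 0 0 0 0;-0.6 1 0 0 0 0 0;-0.6 1 0 0 0 0 0;-0.6 1 0 0 0 0 0;-0.6 1 0 0 0 0 0'
python3 - <<'E'
from h import *
go([348,-247,4.5],-8)
p=eyes.capture("top");s=eyes.capture("side"); caps(p)
print([(round(d["score"],2),np.round(d["centre"]).tolist(),ray(s,d["centre"],8.5).round()[:2]) for d in models.look_for(s,"tube_1_mid")])
a=[]
for q,X in((p,[600,110,60]),(s,[348,-247,0])):
    c=proj(q,X); a.append(cv2.resize(q["frame"][int(c[1])-34:int(c[1])+34,int(c[0])-45:int(c[0])+45,::-1],None,fx=4.4,fy=4.4,interpolation=cv2.INTER_CUBIC))
cv2.imwrite("pics/pl3.png",np.hstack(a))
E
```

```text
time_s: 58.6
position: [568.8, 63.3, 162.7]
orientation: [-0.025, 0.999, -0.024, 0.002]
ft_force: [-0.3, 0.4, 0.1]
width: 0.297
time_s: 59.85
position: [421.1, -180.3, 160.5]
orientation: [0.0, 1.0, -0.023, 0.001]
ft_force: [0.5, -0.1, 0.1]
width: 0.5
t 59.85 pos [ 421.1 -180.3  160.5] yaw -2.69 tilt [ 0.001 -0.001 -1.   ] units [-2.805  2.799  6.24 ] turnz 0.885 F [ 0.5 -0.1  0.1] Tz [-0.082 -0.056  0.01 ] w 0.5 j6 -0.47
white 37 [638.3 -62.8] [267.9 184.6]
dark 58 [ 394.5 -208.5] [308.4 248.6]
dark 9 [ 365.6 -394.7] [359.  255.8]
dark 13 [359.2 -61.1] [268.8 258.8]
[(0.76, [339.0, 312.0], array([ 683., -394.]))]
```

View pics/pl3.png

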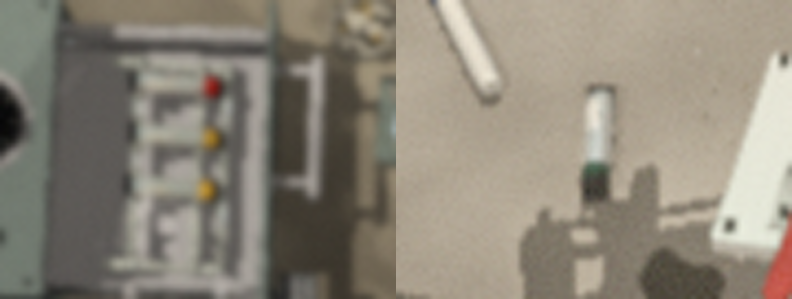

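```bash
python3 -m creep '0 0 0 0 0 0.89 0;-0.85 1 1 0 0 0 0;-0.85 1 1 0 0 0 0;-0.82 1 1 0 0 0 0;0 0.05 1 0 0 0 0;0 0 1 0 0 0 0;0 0 0.7 0 0 0 0;0 0 0 0 0 0 0'
python3 -c "
from h import *
go([348,-247,4.5],-8)"
```

```text
time_s: 61.0
position: [348.2, -244.6, 15.9]
orientation: [-0.001, 0.998, -0.07, -0.001]
ft_force: [-0.3, 0.3, -0.6]
width: 0.502
t 61.0 pos [ 348.2 -244.6   15.9] yaw -7.98 tilt [-0.002  0.002 -1.   ] units [0.008 0.096 0.457] turnz 0.003 F [-0.3  0.3 -0.6] Tz [-0.057 -0.036 -0.006] w 0.502 j6 -0.59
```

```bash
python3 -m creep '0 0.09 0.46 0 0 0 0;0 0 0 0 0 0 -1;0 0 0 0 0 0 -1;0 0 0 0 0 0 -1;0 0 0 0 0 0 -1;0 0 -1 0 0 0 -1;0 0 -1 0 0 0 -1;0 0 -1 0 0 0 -1;0 0 -1 0 0 0 -1;0 0 -1 0 0 -0.88 -1' 20
python3 -m creep '0.7 -0.4 -1 0 0 0 -1;0.7 -0.9 0 0 0 0 -1;0.7 -1 0 0 0 0 -1;0.7 -1 0 0 0 0 -1;0.7 -1 0 0 0 0 -1;0.7 -1 0 0 0 0 -1;0.7 -1 0 0 0 0 -1;0.7 -1 0 0 0 0 -1;0.7 -1 0 0 0 0 -1;0.2 -1 0 0 0 0 -1' 20
python3 -m creep '0 -1 0 0 0 0 -1;0 -1 0 0 0 0 -1;0 -1 0 0 0 0 -1;0 -1 0 0 0 0 -1;0 -1 0 1 0 0 -1;0 0 0 1 0 0 -1;0 0 0 0.5 0 0 -1;0 0 0 0 0 0 -1' 20
python3 -c "
from h import *
go([526.8,134.5,57.5],-2.7)"
```

```text
time_s: 62.25
position: [348.1, -248.1, 131.2]
orientation: [0.0, 1.0, -0.023, 0.0]
ft_force: [1.5, -0.6, 0.4]
width: 0.163
time_s: 63.5
position: [522.2, -22.8, 155.2]
orientation: [-0.0, 1.0, -0.024, 0.0]
ft_force: [0.1, -0.3, -1.2]
width: 0.164
time_s: 64.5
position: [527.3, 100.2, 154.9]
orientation: [-0.13, 0.991, -0.025, 0.003]
ft_force: [-0.1, 0.4, -1.0]
width: 0.16
t 64.5 pos [527.3 100.2 154.9] yaw -2.84 tilt [ 0.012  0.258 -0.966] units [-0.085 -0.315  4.118] turnz -0.023 F [-0.1  0.4 -1. ] Tz [-0.207 -0.049 -0.005] w 0.16 j6 -0.09
```

```bash
python3 -m creep '-0.07 -0.31 0 0 0 0 -1;0 0 1 0 0 0 -1;0 0 1 0 0 0 -1;0 0 1 0 0 0 -1;0 0 0.5 0 0 0 -1;0 0 0.3 0 0 0 -1;0 0 0.2 0 0 0 -1;0 0 0.1 0 0 0 -1;0 0 0 0 0 0 -1' 20
python3 -c "
from h import *
go([526.8,134.5,57.5],-2.7)"
python3 -m creep '0 0 0 0 0 0 -0.4;0 0 0 0 0 0 -0.4;0 0 0 0 0 0 -0.4;0 0 -0.6 0 0 0 -0.4;0 0 -1 0 0 0 -0.4;0 0 -1 0 0 0 -0.4;0 0 -1 0 0 0 -0.4;0 0 -1 0 0 0 -0.4;0 0.6 0 -1 0 0 -1;0 1 0 -1 0 0 -1' 
python3 -m creep '0 1 0 -0.5 0 0 -1;0 1 0 0 0 0 -1;0 1 0 0 0 0 -1;0 1 0 0 0 0 -1;0 1 0 0 0 0 -1;0 1 0 0 0 0 -1;0 1 0 0 0 0 -1'
python3 - <<'E'
from h import *
go([506,25,95],-2.7)
p=eyes.capture("top");s=eyes.capture("side"); caps(p)
for q,n in((p,"t"),(s,"s")): print([(round(d["score"],2),np.round(d["centre"],1).tolist(),ray(q,d["centre"],89).round()[:2]) for d in models.look_for(q,"lever_pad")])
a=[]
O2=np.array([602.6,340.4])
for q,X in((p,[590,110,60]),(s,[540,60,80])):
    c=proj(q,X); x0,y0=int(c[0])-45,int(c[1])-34; im=cv2.resize(q["frame"][y0:y0+68,x0:x0+90,::-1],None,fx=4.4,fy=4.4,interpolation=cv2.INTER_CUBIC)
    u=(proj(q,[*(O2-317*ex+97*ey),89])-(x0,y0)+.5)*4.4; cv2.circle(im,tuple(int(v) for v in u),3,(0,255,0),1); a.append(im)
print("mark",O2-317*ex+97*ey)
cv2.imwrite("pics/pl4.png",np.hstack(a))
E
```

```text
time_s: 65.62
position: [527.7, 135.1, 58.7]
orientation: [-0.13, 0.991, -0.024, 0.003]
ft_force: [0.0, -1.1, 0.2]
width: 0.164
t 65.62 pos [527.7 135.1  58.7] yaw -2.74 tilt [ 0.013  0.258 -0.966] units [-0.034  0.038  0.038] turnz -0.006 F [ 0.  -1.1  0.2] Tz [-0.187 -0.087  0.009] w 0.164 j6 -0.08
time_s: 66.88
position: [524.9, 65.5, 163.7]
orientation: [-0.025, 0.999, -0.024, 0.002]
ft_force: [-0.6, 0.3, 0.2]
width: 0.132
time_s: 67.75
position: [515.9, -109.5, 161.6]
orientation: [0.0, 1.0, -0.024, 0.001]
ft_force: [-0.0, 0.8, -0.0]
width: 0.005
t 67.75 pos [ 515.9 -109.5  161.6] yaw -2.75 tilt [ 0.001 -0.    -1.   ] units [-0.657 -5.356  2.662] turnz -0.009 F [-0.   0.8 -0. ] Tz [-0.098 -0.067  0.004] w 0.005 j6 -0.26
yellow 4 [ 521.4 -261.8] [321.5 214.5]
yellow 12 [ 490.1 -247.8] [318.1 222.8]
white 11 [637.9 -56.2] [266.2 184.7]
dark 8 [ 507.7 -145.5] [290.6 218.5]
dark 3 [ 364.8 -394.7] [359. 256.]
[(0.56, [240.1, 224.0], array([480.,  42.]))]
[(0.61, [225.3, 196.9], array([487.,  55.]))]
mark [490.8077  28.3077]
```

View pics/pl4.png

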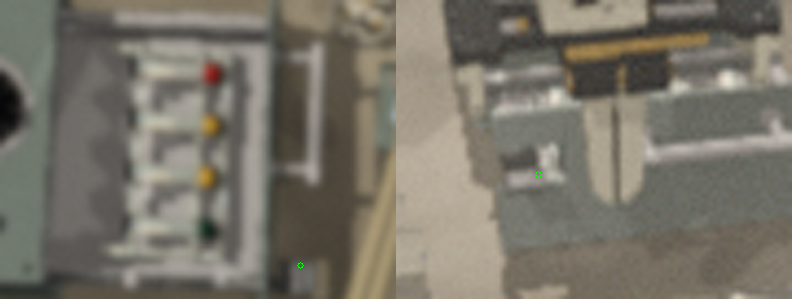

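All four tubes are seated, with caps at column ~208 and rows 73, 125, 177 and 228. The lever pad is at about (486, 27) mm. Now I'll press and push it.

```bash
python3 -m creep '-0.3 -1 0 0 0 0 -1;-0.3 -1 0 0 0 0 -1;-0.3 -1 0 0 0 0 -1;-0.3 -1 0 0 0 0 -1;-0.25 -1 0 0 0 0 -1;0 -0.36 0 0 0 0 -1;0 0 1 0 0 0 -1;0 0 1 0 0 0 -1;0 0 0.4 0 0 0 -1;0 0 0.2 0 0 0 -1'
python3 -c "
from h import *
go([486,26,78],-2.7)"
```

```text
time_s: 69.2
position: [486.0, 27.1, 95.1]
orientation: [0.0, 1.0, -0.024, -0.0]
ft_force: [0.2, -0.2, 0.3]
width: 0.003
t 69.2 pos [486.   27.1  95.1] yaw -2.73 tilt [-0. -0. -1.] units [0.004 0.045 0.686] turnz -0.005 F [ 0.2 -0.2  0.3] Tz [-0.017 -0.104  0.028] w 0.003 j6 -0.0
```

```bash
python3 -m creep '0 0 0.2 0 0 0 -1;0 0 0.2 0 0 0 -1;0 0 0 0 0 0 -1'
python3 -c "
from h import *
go([486,26,78],-2.7)"
```

```text
time_s: 69.58
position: [486.5, 27.1, 85.7]
orientation: [0.0, 1.0, -0.024, 0.001]
ft_force: [0.4, 0.2, 2.0]
width: 0.005
t 69.58 pos [486.5  27.1  85.7] yaw -2.73 tilt [ 0.001 -0.    -1.   ] units [-0.016  0.044  0.307] turnz -0.005 F [0.4 0.2 2. ] Tz [-0.126 -0.099  0.005] w 0.005 j6 -0.0
```

```bash
python3 -m creep '0 0 0.2 0 0 0 -1;0 0 0.2 0 0 0 -1;0 0 0 0 0 0 -1'
python3 -c "
from h import *
go([486,26,78],-2.7)"
python3 -m creep '0 -0.2 0 0 0 0 -1;0 -0.2 0 0 0 0 -1;0 -0.3 0 0 0 0 -1;0 -0.3 0 0 0 0 -1;0 -0.3 0 0 0 0 -1'
python3 -c "
from h import *
go([486,26,78],-2.7)"
```

```text
time_s: 69.95
position: [486.4, 27.3, 75.3]
orientation: [-0.0, 1.0, -0.024, 0.0]
ft_force: [1.9, 0.4, 4.7]
width: 0.002
t 69.95 pos [486.4  27.3  75.3] yaw -2.73 tilt [ 0.001  0.    -1.   ] units [-0.013  0.052 -0.107] turnz -0.004 F [1.9 0.4 4.7] Tz [ 0.142 -0.296 -0.051] w 0.002 j6 -0.0
time_s: 70.58
position: [487.7, 60.3, 75.4]
orientation: [0.0, 1.0, -0.024, 0.0]
ft_force: [2.3, -3.4, 4.6]
width: 0.007
t 70.58 pos [487.7  60.3  75.4] yaw -2.71 tilt [ 0. -0. -1.] units [-1.000e-03  1.372e+00 -1.040e-01] turnz -0.002 F [ 2.3 -3.4  4.6] Tz [-0.571 -0.411 -0.028] w 0.007 j6 0.07
```

```bash
python3 -m creep '0 -0.6 0 0 0 0 -1;0 -0.8 0 0 0 0 -1;0 -0.8 0 0 0 0 -1;0 -0.8 0 0 0 0 -1;0 -0.7 0 0 0 0 -1;0 -0.6 0 0 0 0 -1'
python3 -c "
from h import *
go([486,200,78],-2.7)"
python3 -m creep '0 -0.5 0 0 0 0 -1;0 -0.4 0 0 0 0 -1;0 -0.2 0 0 0 0 -1;0 -0.1 0 0 0 0 -1'
python3 -c "
from h import *
go([486,200,78],-2.7)"
```

```text
time_s: 71.32
position: [492.1, 168.2, 75.1]
orientation: [0.0, 1.0, -0.024, -0.0]
ft_force: [0.0, -3.1, 5.1]
width: 0.004
t 71.33 pos [492.1 168.2  75.1] yaw -2.7 tilt [-0.001 -0.    -1.   ] units [-0.305 -1.259 -0.117] turnz 0.001 F [ 0.  -3.1  5.1] Tz [-0.636 -0.008 -0.048] w 0.004 j6 0.28
time_s: 71.82
position: [493.4, 197.8, 75.0]
orientation: [0.0, 1.0, -0.024, -0.001]
ft_force: [-0.6, -2.9, 5.8]
width: 0.011
t 71.83 pos [493.4 197.8  75. ] yaw -2.7 tilt [-0.001  0.    -1.   ] units [-0.301 -0.073 -0.118] turnz -0.0 F [-0.6 -2.9  5.8] Tz [-0.535  0.028  0.02 ] w 0.011 j6 0.33
```

```bash
python3 -m creep '0 -0.15 0 0 0 0 -1;0 -0.1 0 0 0 0 -1'
python3 -c "
from h import *
go([486,200,78],-2.7)"
python3 -m creep '0 -0.15 0 0 0 0 -1;0 -0.1 0 0 0 0 -1'
python3 -c "
from h import *
go([486,200,78],-2.7)"
```

```text
time_s: 72.08
position: [493.5, 202.4, 74.8]
orientation: [0.001, 1.0, -0.024, -0.001]
ft_force: [-2.7, -14.7, 8.8]
width: 0.008
t 72.08 pos [493.5 202.4  74.8] yaw -2.71 tilt [-0.002 -0.003 -1.   ] units [-0.296  0.109 -0.126] turnz -0.002 F [ -2.7 -14.7   8.8] Tz [-2.675  0.325  0.028] w 0.008 j6 0.34
time_s: 72.32
position: [493.3, 203.1, 74.4]
orientation: [0.006, 1.0, -0.024, -0.002]
ft_force: [-3.8, -40.9, 15.7]
width: 0.002
t 72.33 pos [493.3 203.1  74.4] yaw -2.76 tilt [-0.004 -0.012 -1.   ] units [-0.285  0.14  -0.143] turnz -0.01 F [ -3.8 -40.9  15.7] Tz [-7.191  0.854  0.19 ] w 0.002 j6 0.35
```

```bash
python3 -m creep '0 0.4 0 0 0 0 -1;0 0.1 0 0 0 0 -1;0 0 -0.6 0 0 0 -1;0 0 -1 0 0 0 -1;0 0 -1 0 0 0 -1;0 0 -1 0 0 0 0;0 0 -1 0 0 0 0;0.5 -1 -0.4 0 0 0 0;0.55 -1 0 0 0 0 0;0 -1 0 0 0 0 0' 15
python3 - <<'E'
from h import *
go([524.5,288,143],-2.7)
s=eyes.capture("side"); p=eyes.capture("top"); print([(round(d["score"],2),np.round(d["centre"],1).tolist()) for d in models.look_for(s,"drawer_handle")],proj(s,[620,185,100]),proj(s,[620,182,100]))
E
```

```text
time_s: 73.58
position: [523.8, 271.8, 200.6]
orientation: [-0.0, 1.0, -0.024, -0.0]
ft_force: [-1.0, -0.2, 0.6]
width: 0.478
t 73.58 pos [523.8 271.8 200.6] yaw -2.74 tilt [-0.001  0.    -1.   ] units [-2.000e-03 -6.470e-01  2.302e+00] turnz -0.006 F [-1.  -0.2  0.6] Tz [ 0.011 -0.066  0.009] w 0.478 j6 0.44
[(0.94, [249.3, 172.3]), (0.57, [247.8, 146.5])] [257.2305279  168.95019092] [257.43843904 169.36535861]
```

```bash
python3 -m creep '0 -0.65 1 0 0 0 0;0 0 1 0 0 0 0;0 0 0.3 0 0 0 0;0 0 0 0 0 0 0;0 0 0 0 0 0 -1;0 0 0 0 0 0 -1;0 0 0 0 0 0 -1;0 0 0 0 0 0 -1' 15
python3 -c "
from h import *
go([510.5,288.5,143],-2.7)"
python3 -m creep '-0.15 0 0 0 0 0 -1;-0.15 0 0 0 0 0 -1;-0.15 0 0 0 0 0 -1;-0.1 0 0 0 0 0 -1;0 0 0 0 0 0 -1' 15
python3 -c "
from h import *
go([510.5,288.5,143],-2.7)"
```

```text
time_s: 74.72
position: [524.2, 287.0, 143.4]
orientation: [-0.0, 1.0, -0.024, -0.0]
ft_force: [-4.7, -0.4, 4.3]
width: 0.185
t 74.72 pos [524.2 287.  143.4] yaw -2.72 tilt [-0.001  0.    -1.   ] units [-0.552 -0.033  0.016] turnz -0.003 F [-4.7 -0.4  4.3] Tz [-0.092  0.711 -0.022] w 0.185 j6 0.46
time_s: 75.35
position: [510.8, 287.6, 143.3]
orientation: [-0.0, 1.0, -0.024, 0.0]
ft_force: [0.3, -1.2, 6.3]
width: 0.187
t 75.35 pos [510.8 287.6 143.3] yaw -2.72 tilt [ 0.  0. -1.] units [-0.013 -0.034  0.013] turnz -0.003 F [ 0.3 -1.2  6.3] Tz [-0.185  0.002  0.005] w 0.187 j6 0.47
```

```bash
python3 -m creep '-0.08 0 0 0 0 0 -1;-0.04 0 0 0 0 0 -1;0 0 0 0 0 0 -1' 15
python3 -c "
from h import *
go([510.5,288.5,143],-2.7)"
```

```text
time_s: 75.72
position: [510.0, 287.7, 143.3]
orientation: [-0.0, 1.0, -0.024, 0.002]
ft_force: [11.5, -0.0, -0.8]
width: 0.192
t 75.72 pos [510.  287.7 143.3] yaw -2.75 tilt [ 0.005  0.001 -1.   ] units [ 0.02  -0.034  0.014] turnz -0.009 F [11.5 -0.  -0.8] Tz [-0.064 -1.944 -0.028] w 0.192 j6 0.48
```

```bash
python3 -m creep '0 0 0 0 0 0 -0.3;0 0 0 0 0 0 -0.3;0 0 0 0 0 0 -0.1;0 0 -1 0 0 0 0;0 0 -1 0 0 0 0.5;0 0 -1 0 0 0 0.5;1 0 0 0 0 0 0.5;1 0 0 0 0 0 0.5;1 0 0 0 0 0 0.5;1 0 0 0 0 0 0.5' 30
python3 -m creep '0.2 -0.08 0 0 0 -1 0.5;0 0 0 0 0 -1 0.5;0 0 0 0 0 -1 0.5;0 0 0 0 0 -1 0.5;0 0 0 0 0 0 0.5'
python3 -c "
from h import *
go([614.8,284.8,147],21.3)"
```

```text
time_s: 76.97
position: [608.1, 282.9, 217.3]
orientation: [0.0, 1.0, -0.024, -0.001]
ft_force: [0.1, -0.1, 0.0]
width: 0.751
time_s: 77.6
position: [612.4, 284.7, 217.3]
orientation: [0.0, 0.983, 0.184, -0.001]
ft_force: [-0.0, -0.3, -0.2]
width: 0.75
t 77.6 pos [612.4 284.7 217.3] yaw 21.25 tilt [-0.001 -0.    -1.   ] units [0.092 0.032 2.81 ] turnz -0.008 F [-0.  -0.3 -0.2] Tz [-0.011 -0.081  0.03 ] w 0.75 j6 -0.01
```

```bash
python3 -m creep '0.09 0.03 1 0 0 0 0.5;0 0 1 0 0 0 0.5;0 0 0.8 0 0 0 0.5;0 0 0 0 0 0 0.5;0 0 0 0 0 0 -1;0 0 0 0 0 0 -1;0 0 0 0 0 0 -1;0 0 0 0 0 0 -1' 30
python3 -c "
from h import *
go([614.8,284.8,147],21.3)"
python3 -m creep '0 0 0 0 0 0.87 -1;0 0 0 0 0 0.87 -1;0 0 0 0 0 0.87 -1;0 0 0 0 0 0.87 -1;0 0 0 0 0 0.87 -1;0 0 0 0 0 0.87 -1;0 0 0 0 0 0.87 -1;0 0 0 0 0 0.87 -1;0 0 0 0 0 0.87 -1;0 0 0 0 0 0.87 -1' 30
python3 -c "
from h import *
go([614.8,284.8,147],-86)"
python3 -m creep '0 0 0 0 0 0.87 -1;0 0 0 0 0 0.87 -1;0 0 0 0 0 0.87 -1;0 0 0 0 0 0.87 -1;0 0 0 0 0 0.87 -1;0 0 0 0 0 0.87 -1;0 0 0 0 0 0.87 -1;0 0 0 0 0 0.87 -1;0 0 0 0 0 0.87 -1;0 0 0 0 0 0.87 -1' 30
python3 -c "
from h import *
go([614.8,284.8,147],-86.2)"
```

```text
time_s: 78.6
position: [615.4, 284.9, 148.8]
orientation: [-0.0, 0.983, 0.185, 0.0]
ft_force: [-2.4, -0.7, 5.4]
width: 0.449
t 78.6 pos [615.4 284.9 148.8] yaw 21.27 tilt [ 0.001  0.    -1.   ] units [-0.024 -0.007  0.071] turnz -0.005 F [-2.4 -0.7  5.4] Tz [-0.212  0.305  0.032] w 0.449 j6 -0.01
time_s: 79.85
position: [615.0, 284.9, 148.8]
orientation: [-0.0, 0.963, -0.268, -0.0]
ft_force: [-3.8, -1.0, 5.7]
width: 0.446
t 79.85 pos [615.  284.9 148.8] yaw -31.09 tilt [ 0.  0. -1.] units [-0.006  0.009  0.071] turnz 9.151 F [-3.8 -1.   5.7] Tz [-0.245  0.717  0.079] w 0.446 j6 0.9
time_s: 81.1
position: [614.8, 285.2, 148.8]
orientation: [-0.0, 0.747, -0.664, -0.0]
ft_force: [-4.9, -0.0, 4.9]
width: 0.448
t 81.1 pos [614.8 285.2 148.8] yaw -83.27 tilt [-0.  0. -1.] units [0.017 0.004 0.071] turnz 0.489 F [-4.9 -0.   4.9] Tz [-0.154  0.813  0.068] w 0.448 j6 1.81
```

```bash
python3 -m creep '0 0 0 0 0 0.5 -1;0 0 0 0 0 0 -1;0 0 0 0 0 0 0.5;0 0 0 0 0 0 0.5;0 0 0 0 0 0 0.5;0 0 -1 0 0 0 0.5;0 0 -1 0 0 0 0.5;1 0 -1 0 0 0 0.5;1 0 0 0 0 0 0.5;1 0 0 0 0 0 0.5'
python3 -m creep '1 0 0 0 0 0 0.5;1 0 0 0 0 0 0.5;1 0 0 0 0 0 0.5;1 0 0 0 0 0 0.5;1 0 0 0 0 0 0.5;1 0 0 0 0 0 0.5;1 0 0 0 0 0 0.5;0 0 0 0 0 0 0.5;0 0 0 0 0 0 0.5'
python3 - <<'E'
from h import *
import h
h.O=np.array([602.8,340.2])
go([614.8,284.8,147],-86.2)
p=eyes.capture("top"); s=eyes.capture("side")
a=dialfit(p); b=dialfit(s)
c=cv2.resize(s["frame"][110:270,180:340,::-1],(360,360),interpolation=cv2.INTER_CUBIC); d=cv2.resize(p["frame"][140:240,110:210,::-1],(360,360),interpolation=cv2.INTER_CUBIC)
cv2.imwrite("pics/fin.png",cv2.resize(np.vstack([np.hstack([a,b]),np.hstack([d,c])]),(590,590)))
E
```

```text
time_s: 82.35
position: [620.0, 208.3, 221.5]
orientation: [0.001, 0.731, -0.683, -0.0]
ft_force: [0.2, 0.2, -1.0]
width: 0.75
time_s: 83.48
position: [631.4, 35.2, 221.6]
orientation: [0.0, 0.73, -0.683, -0.001]
ft_force: [0.4, 0.6, -0.6]
width: 0.751
t 83.47 pos [631.4  35.2 221.6] yaw -86.17 tilt [-0.002  0.    -1.   ] units [-1.0005e+01 -9.0000e-03  2.9880e+00] turnz 0.005 F [ 0.4  0.6 -0.6] Tz [0.023 0.007 0.08 ] w 0.751 j6 1.48
[71, 65, 61, 61, 66, 76, 78, 71, 66, 67, 71, 74, 72, 62, 54, 50, 55, 66, 69, 60, 48, 44, 46, 49, 46, 39, 33, 31, 34, 38, 41, 38, 39, 44, 51, 58, 62, 58, 54, 53, 58, 65, 68, 66, 66, 67, 68, 72, 75, 77, 76, 72, 69, 71, 71, 69, 71, 71, 71, 75]
(29, 31, 33, 35) 10 phase 0.4 amp 2.41
(29, 31, 33, 35) 20 phase 0.0 amp 0.34
[77, 72, 70, 70, 75, 85, 87, 79, 74, 76, 79, 83, 79, 69, 60, 56, 60, 71, 75, 66, 54, 51, 54, 56, 52, 44, 38, 36, 38, 43, 46, 44, 45, 52, 59, 66, 70, 67, 63, 62, 67, 74, 77, 76, 76, 77, 78, 81, 84, 84, 82, 78, 73, 75, 76, 76, 79, 79, 80, 82]
(31, 33, 35) 10 phase 0.4 amp 2.36
(31, 33, 35) 20 phase 17.9 amp 0.4
[71, 64, 60, 60, 65, 75, 77, 69,
[... 586 characters left out ...]
1, 33, 35) 20 phase 1.9 amp 0.3
[60, 60, 57, 59, 75, 104, 126, 137, 146, 153, 152, 147, 141, 133, 123, 116, 106, 91, 78, 75, 79, 80, 74, 66, 64, 64, 63, 63, 59, 64, 68, 61, 64, 71, 78, 86, 86, 85, 94, 105, 116, 127, 136, 142, 144, 143, 141, 138, 138, 137, 128, 108, 77, 53, 52, 54, 57, 55, 56, 56]
(31, 33, 35) 10 phase 13.2 amp 0.51
(31, 33, 35) 20 phase 1.8 amp 0.32
[60, 61, 58, 58, 70, 97, 119, 130, 140, 149, 149, 145, 138, 127, 116, 109, 98, 84, 74, 74, 77, 77, 71, 64, 64, 64, 62, 62, 59, 64, 68, 61, 63, 69, 76, 84, 84, 83, 89, 99, 110, 120, 127, 133, 134, 135, 135, 133, 133, 132, 120, 98, 70, 51, 53, 55, 57, 55, 57, 57]
(30, 32, 34) 10 phase 9.5 amp 0.65
(30, 32, 34) 20 phase 1.7 amp 0.32
```

View pics/fin.png

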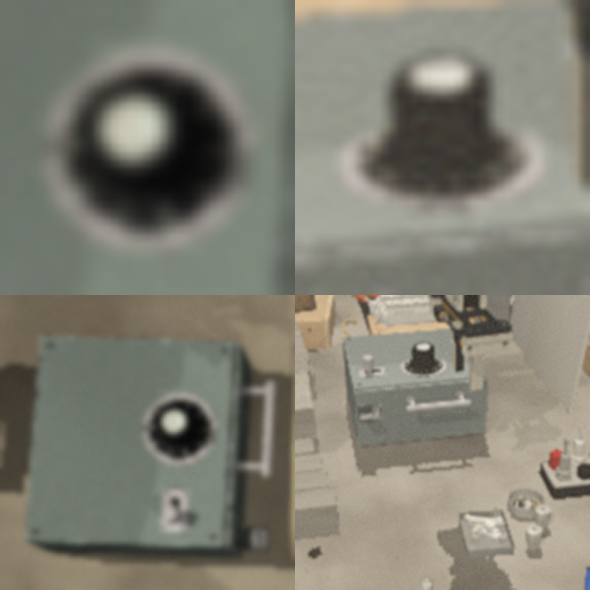

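The dial line phase of 0.4° matches number 90. The drawer looks closed at (265,425), the knob is at the outer end of its slot at (178,510), and both collets are standing at (540,515–540). I'm handing in.

```bash
python3 -c "
from station import manip
print(manip.hand_in(), manip.sense()['time_s'])"
```

```text
the job is handed in; nothing more can be done
the job is handed in; nothing more can be done
```

The job was carried out in the order asked and handed in at about 84 s of robot time. As far as I could check, it was done as asked.

- **Combination:** camera readings after each turn gave about 39.3, 5.4 and 19.7 for 40, 5 and 20. The bolt then drew its full travel to a firm stop.
- **Drawer and tubes:** I pulled the drawer about 170 mm to its end stop. Four end-mill tubes were on the bench, and I laid one in each saddle. The last picture before closing showed all four in place. I left the solid blue and solid green look-alikes alone.
- **Closing up:** I pressed the lever and pushed the drawer home to a hard stop. The bolt knob then moved back about 14 mm to its locked end stop. The dial was turned right to 90, and the final picture's line marks read 90.1.
- **Last look:** the drawer was closed, the bolt thrown, both collets standing and the robot clear.

**Not confirmed:**
- I could not see inside the closed drawer, so the tubes were not checked again after the push home.
- The dial's dot was not visible at 90. That reading rests on the line pattern, which repeats every 10 numbers, together with the measured turn of 107.4°.
- The trained networks were unreliable for the knob, lever and tubes, so I relied mainly on my own measurements from the pictures and on the measured contact forces.

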